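Fork a slate slab out from under the splash guard and level it in the jig

ROBOT

A 6-joint arm with a two-finger parallel gripper is mounted at the origin on the work surface. World frame = base frame: x ahead of the robot, y to its left, z up, the work surface at z = 0. Lengths are in mm, angles in degrees, forces in N, time in s.
With the tool pointing down it reaches from about 350 to 850 mm from the base axis. Payload 8.1 kg.
Tool frame: the origin (TCP) lies between the finger pads; the fingertips stand 22 mm ahead of it and the grasp point (between the pads) lies 3 mm ahead of it; z points along the fingers, y is the direction in which the jaws open and shut (so a half turn about z gives the same grasp; the last joint's range is limited). The gripper opens to 85 mm and grips with 20 to 120 N. Pads are 22 mm wide; open, the fingers measure 114 mm over their backs; the gripper's body (76 mm by 85 mm) begins 54 mm behind the grasp point. The pads swing forward as they close: fully open they stand 13 mm farther back than shut.
Start: joints at [-70.439, 7.471, 85.268, -0, 87.261, -4.893], TCP at [248.396, -546.173, 253.292] pointing down, gripper open.
Joint ranges: [-169.43, 169.43], [-51.17, 129.36], [1.28, 143.12], [-76.62, 256.62], [0, 156.53], [-152.29, 152.29]. Speed limits (degrees/s): [136.94, 136.94, 159.86, 180, 180, 180].

INTERFACE

Orientations are given as [roll, pitch, yaw] about the fixed x, y, z axes, in that order (R = Rz(yaw) Ry(pitch) Rx(roll)).
In Python, from bench import r gives the robot as it stands.
- The arm moves only by the tool drive_tool, never from a script. Its argument "moves" is a list of rows, each a list of 2 entries, a list of its own where there are three numbers: the shift along the world's x, y, z in mm, then the turn about the world's z in degrees. A call has exactly 8 rows; each row is the pose to reach, as a shift and turn from the pose commanded when the call began; what a row does not reach only later rows make up. A row lasts 1/12 s, in which the tool goes at most 41.7 mm and 7.16 degrees, less where a joint would pass 70% of its speed; a pose out of reach is approached as far as the arm can. A call with a gripper value outside its range is refused whole. "fingers" is the finger opening in mm, from 0 to 85.4, set as the call begins (left out, the last holds). The fingers move at their own pace and stop on an object; "squeeze" is the grip in N (left out, the last holds). Time passes only in rows, so rows that repeat a pose let the fingers close, or fill a call up. It gives the time, the measured TCP pose, the force and the opening at its end, in the units of the state.
- r.sense(): the state, without advancing time (a new reading comes with each control period).
- r.snapshot(name): name is "scene" or "top" or "wrist"; returns a dict with "pixels" (420x560x3 uint8, red, green, blue), "camera_matrix" (3x3 intrinsics, pixels), "xyz" and "orientation" of the camera in the world. Camera axes: x right, y down, z forward; pixel columns grow to the right and rows downward; lengths in mm; the calibration is good to about 2 mm. A picture is of the moment at which its call begins. There is no depth.
- r.hand_in(): hands the job in, once; it reports no verdict.
The state is a dict: "time": time; "joint_pos": joint angles; "qd": joint speeds; "joint_efforts": joint torques, N m; "tool_pos": TCP position; "tcp_rot": TCP orientation; "ft_force": force on the tool from outside, world axes, zero at the start; "wrist_torque": the same for the moment, N m; "finger_gap": finger opening in mm.
Only numpy, scipy, OpenCV 4.12 (cv2) and the standard library are available. Lean on these libraries where they do the work, as an engineer would, in place of code of your own. Each camera call takes 0.05 s, during which the arm holds its last target.

TASK

Take the red-handled spatula, slide its blade into the channel under the dark slate slab that lies below the clear splash guard, and carry the slab on the blade, without dropping it or taking it in the gripper, onto the orange ledges of the blue levelling jig. Draw the spatula out, press the slab down until the ledges are fully home and it sits level in its pocket, and leave the spatula lying with its blade flat on the bench, clear of jig and tray, and the other things on the bench where they are.

Things in the scene. Friction and masses are not known exactly. Their poses are not given: they have to be found in the camera images.
- slab: Dark slate slab with pale veins, 100 mm along its x, 110 mm along its y, 6 mm thick, about 0.16 kg (too wide to grip). Origin: centre of its underside; z up. It starts on the four wooden pads of the green tray, bridging the channel between them, within 0.05 rad of the tray's direction and 6 mm of its centre.
- tray: Fixed green tray, 150 mm along its x, 190 along its y; origin under its centre on the bench, z up. Floor 45 mm above the bench, side and +x end rims 57 mm. Four wooden pads with tops 59 mm above the bench leave a channel 60 mm wide along the tray's x (y -30 to +30 mm), 14 mm high under the slab, open only at the -x end.
- channel_mouth (a point): Open -x end of the tray's channel, mid-width, on its floor 45 mm above the bench, 75 mm from the tray's centre. The blade goes in here along the tray's +x.
- guard_edge (a point): Middle of the orange front edge of the clear splash guard, fixed over the tray: underside 184 mm above the bench, from x = -142 to +100 mm, y = -100 to +100 mm in the tray's frame, on two steel posts at x = +88, y = -85 and +85 mm. An upright gripper would hit it: lean it back 25 to 45 degrees, the fingers pointing along +x and down.
- jig: Fixed levelling jig, blue walls on an aluminium base 6 mm thick, 132 mm along its x, 142 along its y; origin under its centre on the bench, z up. The slab goes in with its x along the jig's x. Two orange ledges 100 mm long, 18 mm wide, at y = -43 and +43 mm, leave a free channel 68 mm wide between them.
- pocket (a point): Centre of the jig's pocket, level with the top of the blue walls, 30 mm above the bench. The pocket is 108 mm (jig's x) by 118 mm (y): 4 mm to spare on each side of the slab. Both end walls (-x, +x) have a gap 62 mm wide (y -31 to +31 mm) for the spatula's blade.
- ledge_top (a point): Point in the middle between the two orange ledges of the jig, level with their tops: 34 mm above the bench when raised, 24 mm when fully home (the slab's top is then level with the blue walls).
- ledges (a joint): Travel of the orange ledges in m: about 0 raised at first, 0.010 fully home, growing downwards. They move together, do not tilt, bear the slab's weight and stay where they are left; a push of about 4 to 7 N on the slab moves them down to a hard stop.
- spatula: Spatula, 0.15 kg, standing on the bench on its flat steel blade: 110 mm along its x, 46 wide, 3 thick. Origin: middle of the heel (back edge) on the blade's underside, x to the tip, z up. A 14 mm wide neck and red handle rise from the heel towards -x at 30 degrees. Handle 18 mm wide (y, flat sides), 20 deep, from 66 to 122 mm up the slope. It needs a firm grip (about 60 N).
- handle (a point): Grip point on the red handle, 98 mm up the slope from the heel: at x = -85, y = 0, z = +52 mm in the spatula's frame.
- blade_tip (a point): Middle of the front edge of the spatula's blade, 110 mm ahead of the heel, 1.5 mm above its underside.
- bottle: Bystander: white bottle with a red cap, 64 mm across, 190 mm high; origin under its foot.
- jar: Bystander: amber glass jar with a yellow cap, 72 mm across, 90 mm high; origin under its foot.
- cup: Bystander: blue cup, 72 mm across, 70 mm high; origin under its foot.
- brush: Bystander: flat brush 160 mm long, lying along its x; origin under its middle.
- wrench: Bystander: steel wrench 160 mm long, lying along its x; origin under its middle.
- offcut: Bystander: marble offcut 90 x 60 x 30 mm; origin under its centre.

How it is judged:
By the outcome, as a careful person would: the job done as asked, in the order asked, and still so for the second after the job is handed in, with the robot touching nothing.
It also fails if it takes over 61 s, if anything falls off the work surface, if the arm or the gripper's body presses on something with over 40 N, if the wrist force passes 120 N, or if a joint passes its speed limit or range.

## Working session

There is one attempt and no reset: what is moved stays moved. The work goes in short steps, Python scripts to look and compute and a tool call to move; the robot and the scene stay as the last step left them, time stands still between calls to the robot, and variables do not carry over. Pictures are saved under pics/ and viewed, and the job is handed in when it is done.

Besides the shell and the picture viewer there is one more tool, called after ">>>" as name([rows], argument=value, ...), one row to a line, values as JSON. drive_tool: Moves the arm, as the interface text tells. Its arguments: {"type":"object","properties":{"moves":{"type":"array","items":{"type":"array"}},"fingers":{"type":"number"},"squeeze":{"type":"number"}},"required":["moves"]}

```bash
ls; mkdir -p pics; cat > h.py <<'E'
import numpy as np, cv2, pickle, os
from bench import r
def snap(name, tag):
    s=r.snapshot(name); pickle.dump(s,open(f'pics/{tag}.pkl','wb'))
    cv2.imwrite(f'pics/{tag}.png',cv2.cvtColor(np.asarray(s['pixels']),cv2.COLOR_RGB2BGR)); return s
E
python3 - <<'E'
from h import *
for n in ['scene','top','wrist']:
    s=snap(n,n+'0'); print(n,np.round(s['camera_matrix'],1).tolist(),s['xyz'],s['orientation'])
print(r.sense()); print([a for a in dir(r) if a[0]!='_'])
E
```

```text
pics
scene [[440.2, 0.0, 281.8], [0.0, 440.2, 208.5], [0.0, 0.0, 1.0]] [1093.2652174   411.89105809  998.95628237] [-141.86224306    0.38703657  132.74270767]
top [[530.2, 0.0, 276.5], [0.0, 530.2, 207.9], [0.0, 0.0, 1.0]] [ 429.76165583  -63.41691277 1564.95018489] [-173.7037061     0.36592325  -91.37995977]
wrist [[311.0, 0.0, 282.0], [0.0, 311.0, 206.5], [0.0, 0.0, 1.0]] [ 321.20716342 -512.94947192  372.39608868] [ 1.61834733e+02  3.66784684e-02 -6.55197396e+01]
{'time': 0.15, 'joint_pos': array([-7.04405214e+01,  7.50774414e+00,  8.53142193e+01,  5.08850861e-04,
        8.72620499e+01, -4.89327311e+00]), 'qd': array([ 0.01917325, -0.04295132, -0.18611241,  0.07579282, -0.00042609,
       -0.05524757]), 'joint_efforts': array([ 2.34410018e-04, -5.70063078e+01, -5.01158237e+01, -2.42715414e-04,
        9.51542024e-03, -4.24969619e-05]), 'tool_pos': array([ 248.25580584, -545.80373158,  252.46550749]), 'tcp_rot': array([-1.79916336e+02, -7.67270870e-03,  2.44527214e+01]), 'ft_force': array([0.70145258, 0.67090357, 0.52032858]), 'wrist_torque': array([-0.03455227, -0.01102882,  0.06435371]), 'finger_gap': 85.27951031534106}
['PlanningError', 'hand_in', 'sense', 'snapshot']
```

View pics/scene0.png

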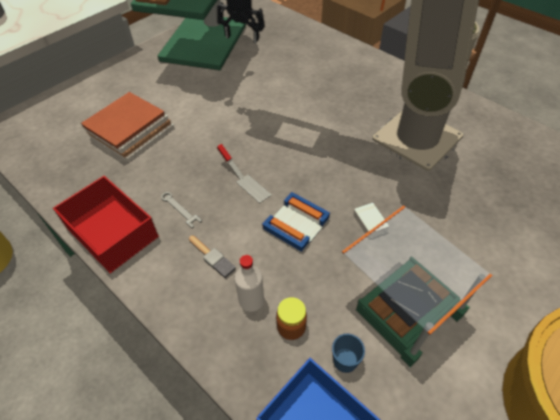

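View pics/top0.png

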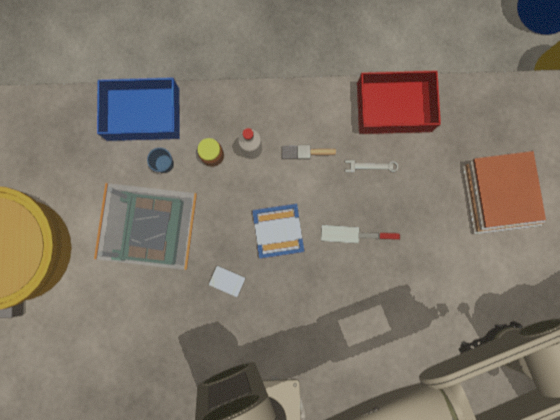

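View pics/wrist0.png

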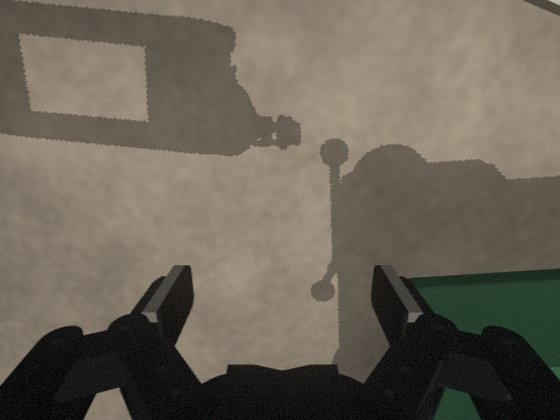

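```bash
python3 - <<'E'
from h import *
a=cv2.imread('pics/scene0.png')[190:370,320:520]; cv2.imwrite('pics/c1.png',cv2.resize(a,None,fx=4,fy=4,interpolation=cv2.INTER_CUBIC)[:600*2][:, :800][:720])
b=cv2.imread('pics/top0.png')[175:280,85:210]; cv2.imwrite('pics/c2.png',cv2.resize(b,None,fx=5.6,fy=5.6,interpolation=cv2.INTER_CUBIC))
E
```

```text
(no output)
```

View pics/c1.png

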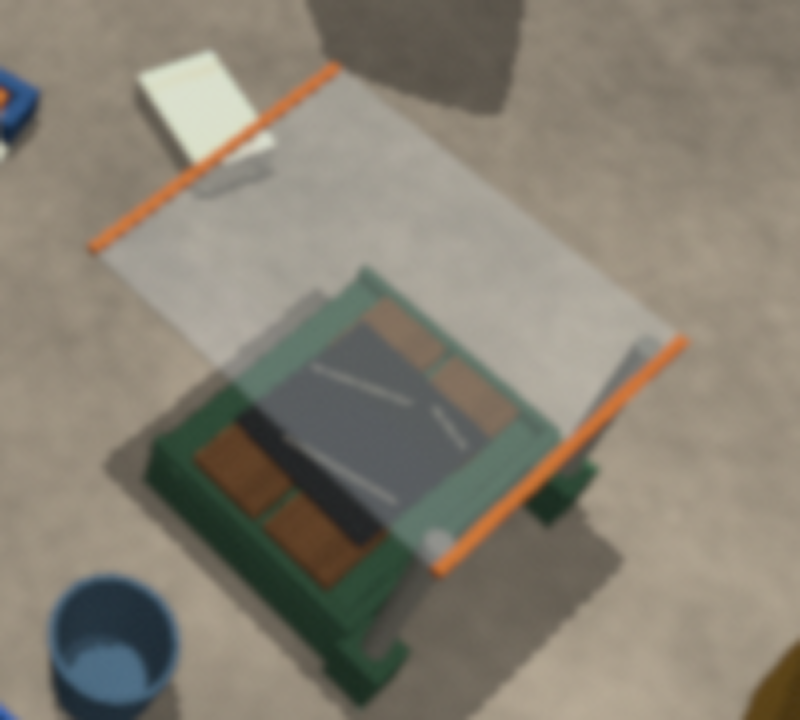

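View pics/c2.png

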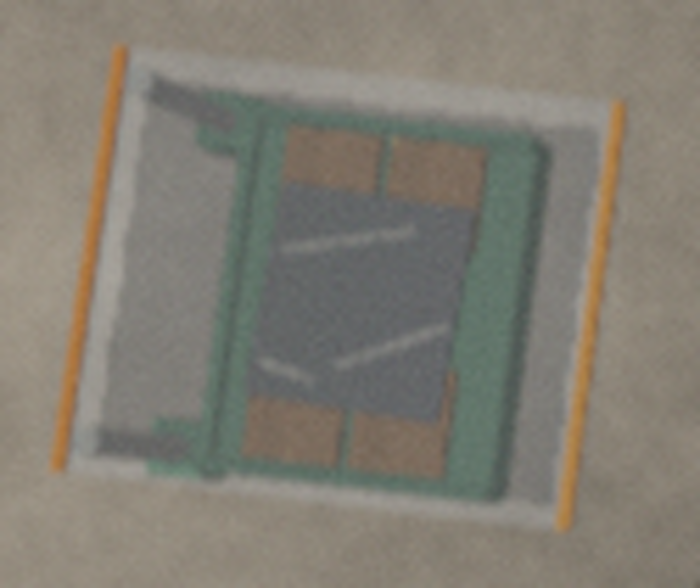

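```bash
python3 - <<'E'
from h import *
s=cv2.imread('pics/scene0.png'); t=cv2.imread('pics/top0.png')
R=lambda a,f:cv2.resize(a,None,fx=f,fy=f,interpolation=cv2.INTER_CUBIC)
cv2.imwrite('pics/c3.png',R(s[140:260,200:350],5))
cv2.imwrite('pics/c4.png',R(t[195:265,245:410],4.8))
E
```

```text
(no output)
```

View pics/c3.png

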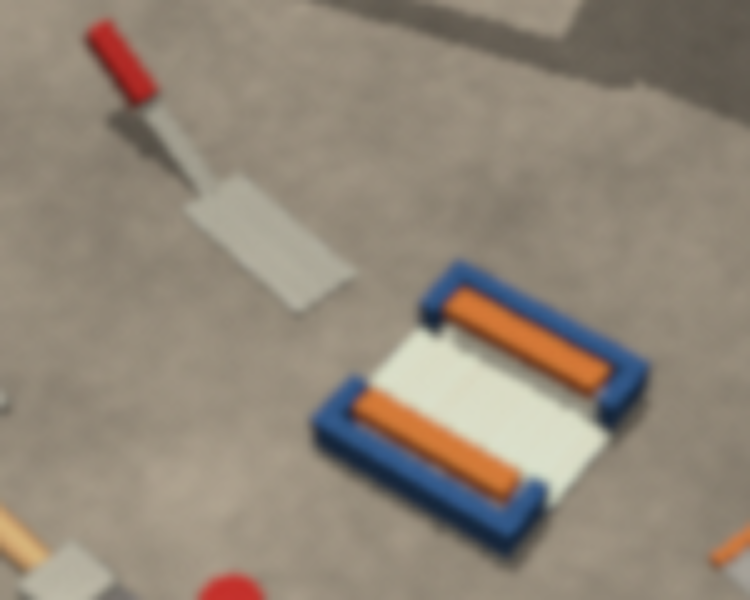

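View pics/c4.png

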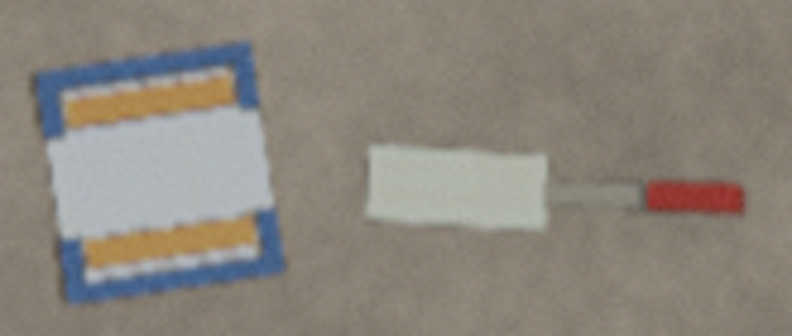

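```bash
cat >> h.py <<'E'
from scipy.spatial.transform import Rotation as Ro
from scipy.optimize import least_squares
def proj(s,P):
    Rm=Ro.from_euler('xyz',s['orientation'],degrees=True).as_matrix()
    c=(np.asarray(P,float)-s['xyz'])@Rm
    return (c@np.asarray(s['camera_matrix']).T)[:,:2]/c[:,2:]
def ray(s,uv):
    Rm=Ro.from_euler('xyz',s['orientation'],degrees=True).as_matrix()
    d=np.linalg.inv(s['camera_matrix'])@np.array([uv[0],uv[1],1.]); return np.asarray(s['xyz'],float),Rm@d
def onz(s,uv,z):
    o,d=ray(s,uv); return o+d*(z-o[2])/d[2]
def load(t): return pickle.load(open(f'pics/{t}.pkl','rb'))
def fit(model,obs,x0,zfree=False):
    # model: list pts ; obs: list of (snap, [(idx,u,v)])
    model=np.array(model,float)
    def W(p):
        c,s=np.cos(np.radians(p[2])),np.sin(np.radians(p[2]))
        M=model.copy(); M[:,:2]=model[:,:2]@np.array([[c,s],[-s,c]])+p[:2]
        if zfree: M[:,2]+=p[3]
        return M
    def f(p):
        M=W(p); return np.concatenate([(proj(s,M[[o[0] for o in ob]])-np.array([o[1:] for o in ob],float)).ravel() for s,ob in obs])
    q=least_squares(f,list(x0)+([0] if zfree else []),loss='soft_l1'); return q.x,f(q.x).reshape(-1,2)
def sc(off,k,l): return [(i,off[0]+u/k,off[1]+v/k) for i,u,v in l]
E
python3 - <<'E'
from h import *
S,T=load('scene0'),load('top0')
def run(n,m,tp,sp,x0):
    for zf in (False,True):
        for ob in ([(T,tp),(S,sp)],):
            p,e=fit(m,ob,x0,zf); print(n,zf,np.round(p,2)); 
    print(np.round(e,1).tolist())
    if not zf: pass
    for ob in ([(T,tp)],[(S,sp)]):
        p,e=fit(m,ob,x0); print('   single',np.round(p,2),np.abs(e).max().round(2))
c4=((245,195),4.8);c3=((200,140),5);c1=((320,190),4);c2=((85,175),5.6)
run('spat',[(0,-23,3),(0,23,3),(110,-23,3),(110,23,3)],sc(*c4,[(2,371,145),(3,366,217),(0,547,155),(1,545,230)]),sc(*c3,[(3,355,272),(2,297,311),(1,240,176),(0,187,209)]),[400,-200,90])
run('jig',[(-66,-71,30),(-66,71,30),(66,-71,30),(66,71,30)],sc(*c4,[(2,38,72),(0,250,42),(3,68,303),(1,285,270)]),sc(*c3,[(1,458,262),(3,648,366),(0,318,424),(2,508,534)]),[400,-50,90])
run('guard',[(-142,-100,187),(-142,100,187),(100,-100,187),(100,100,187)],sc(*c2,[(0,620,103),(1,567,527),(2,120,47),(3,60,470)]),sc(*c1,[(1,338,66),(0,95,247),(3,685,340),(2,438,572)]),[400,300,90])
run('slab',[(-50,-55,65),(-50,55,65),(50,-55,65),(50,55,65)],sc(*c2,[(2,285,185),(0,478,208),(1,440,422),(3,248,395)]),sc(*c1,[(1,360,322),(3,490,437),(2,358,545),(0,240,415)]),[400,300,90])
E
```

```text
spat False [ 516.08 -296.43   84.54]
spat True [ 515.34 -298.34   84.75   -6.86]
[[-0.4, -0.0], [-0.3, 0.5], [0.0, 0.4], [-0.3, 0.3], [0.0, 0.1], [-0.2, 0.5], [-0.4, -0.9], [-1.5, 0.1]]
   single [ 515.9  -298.33   84.92] 0.34
   single [ 517.76 -292.92   84.25] 1.12
jig False [534.18 -59.5   97.02]
jig True [532.87 -60.9   97.01 -10.1 ]
[[-0.6, 0.3], [-0.2, -0.0], [0.1, 0.3], [-0.2, 0.5], [-0.4, -0.2], [0.2, -0.1], [-2.0, -0.4], [-0.2, 1.0]]
   single [532.96 -61.56  96.79] 0.47
   single [537.83 -55.36  97.19] 1.91
guard False [546.87 305.77  81.94]
guard True [545.7  305.85  82.    -4.81]
[[0.8, 0.5], [0.2, 0.7], [-0.6, 0.1], [-1.4, 0.1], [-1.4, -0.6], [-1.7, -0.2], [0.1, 0.5], [0.5, 0.7]]
   single [546.14 304.07  82.28] 1.19
   single [547.38 306.71  81.62] 1.53
slab False [546.68 305.3   80.01]
slab True [544.57 305.81  79.98  -8.64]
[[-0.1, -0.4], [-0.2, 0.6], [-0.1, 0.5], [-0.4, 0.0], [0.1, -0.9], [-0.3, -0.0], [0.3, 0.2], [-2.0, 0.6]]
   single [544.5  303.13  80.57] 0.63
   single [549.   306.96  79.55] 2.11
```

>>> drive_tool([
  [[33,20,0],7],
  [[66,40,0],14],
  [[99,60,0],21],
  [[132,80,0],28],
  [[165,100,0],35],
  [[198,120,0],42],
  [[230,140,0],49],
  [[258,155,0],56],
])

```text
time: 0.82
tool_pos: [508.2, -389.0, 252.9]
tcp_rot: [-180.0, -0.0, 80.9]
ft_force: [-0.2, -0.8, 0.4]
finger_gap: 85.4
```

>>> drive_tool([
  [[0,0,0],4],
  [[0,0,0],4],
  [[0,0,0],4],
  [[0,0,0],4],
  [[0,0,0],4],
  [[0,0,0],4],
  [[0,0,0],4],
  [[0,0,0],4],
])

```text
time: 1.48
tool_pos: [505.9, -391.7, 253.4]
tcp_rot: [180.0, 0.0, 84.4]
ft_force: [0.6, 0.0, 0.1]
finger_gap: 84.8
```

```bash
python3 - <<'E'
from h import *
s=snap('wrist','w1'); print(s['xyz'],s['orientation']); q=r.sense(); print(q['time'],q['joint_pos'].round(1),q['tool_pos'].round(1),q['tcp_rot'].round(2),q['ft_force'].round(2))
T=load('top0')
E
```

```text
[ 513.77387475 -312.08782181  373.45775301] [ 1.61765302e+02 -4.33177332e-02 -5.60130590e+00]
1.5333 [-42.3  13.6  78.4   0.   88.  -36.7] [ 506.1 -391.5  253.4] [179.99   0.    84.39] [ 0.15  0.14 -0.16]
```

View pics/w1.png

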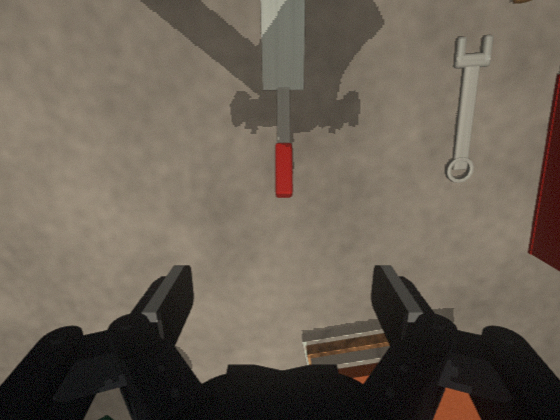

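```bash
python3 - <<'E'
from h import *
s=load('w1')
for uv,z in [((263,89),3),((303.5,89.5),3),((261.5,1),3),((304.5,1),3),((275.5,196),62),((293,196),62),((275.5,144),40),((292.5,144),40)]:
    print(uv,z,onz(s,uv,z).round(1))
# predicted handle
p=np.array([515.9,-298.3]);a=np.radians(84.7);R=np.array([[np.cos(a),-np.sin(a)],[np.sin(a),np.cos(a)]])
for m in [(-105.7,0,61),(-110.7,0,52.3),(-100.7,0,69.7),(-57,0,33),(0,-23,3),(0,23,3)]:
    w=np.r_[R@np.array(m[:2])+p,m[2]]; print(m,w.round(1),proj(s,[w]).round(1))
E
python3 -c "
import cv2;a=cv2.imread('pics/w1.png')[0:210,190:380];cv2.imwrite('pics/w1c.png',cv2.resize(a,None,fx=2.8,fy=2.8,interpolation=cv2.INTER_CUBIC))"
```

```text
(263, 89) 3 [ 494.6 -294.1    3. ]
(303.5, 89.5) 3 [ 539.5 -299.1    3. ]
(261.5, 1) 3 [ 502.9 -209.7    3. ]
(304.5, 1) 3 [ 547. -214.    3.]
(275.5, 196) 62 [ 498.4 -402.1   62. ]
(293, 196) 62 [ 516.6 -403.9   62. ]
(275.5, 144) 40 [ 503.3 -351.4   40. ]
(292.5, 144) 40 [ 521.2 -353.2   40. ]
(-105.7, 0, 61) [ 506.1 -403.5   61. ] [[283.  196.4]]
(-110.7, 0, 52.3) [ 505.7 -408.5   52.3] [[283.  198.6]]
(-100.7, 0, 69.7) [ 506.6 -398.6   69.7] [[283.  194.1]]
(-57, 0, 33) [ 510.6 -355.1   33. ] [[282.7 145.9]]
(0, -23, 3) [ 538.8 -300.4    3. ] [[303.   90.8]]
(0, 23, 3) [ 493.  -296.2    3. ] [[261.8  91.1]]
```

View pics/w1c.png

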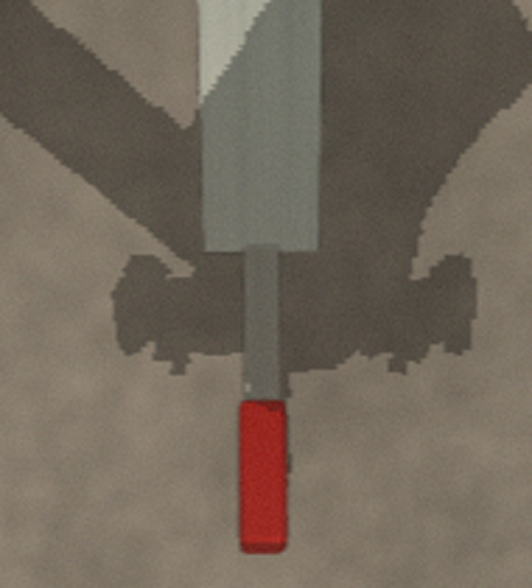

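>>> drive_tool([
  [[1.5,-2.4,-30],0.3],
  [[1.5,-2.4,-60],0.3],
  [[1.5,-2.4,-90],0.3],
  [[1.5,-2.4,-120],0.3],
  [[1.5,-2.4,-150],0.3],
  [[1.5,-2.4,-175],0.3],
  [[1.5,-2.4,-191],0.3],
  [[1.5,-2.4,-191],0.3],
])

```text
time: 2.2
tool_pos: [505.2, -391.3, 57.1]
tcp_rot: [-179.6, -0.3, 84.7]
ft_force: [0.5, 0.2, -0.6]
finger_gap: 85.4
```

>>> drive_tool([
  [[0,0,0],0],
  [[0,0,0],0],
  [[0,0,0],0],
  [[0,0,0],0],
  [[0,0,0],0],
  [[0,0,0],0],
  [[0,0,0],0],
  [[0,0,0],0],
], fingers=5, squeeze=100)

```text
time: 2.87
tool_pos: [508.3, -394.2, 63.3]
tcp_rot: [179.9, 0.1, 84.7]
ft_force: [-0.1, -2.4, 3.2]
finger_gap: 16.2
```

```bash
python3 - <<'E'
from h import *
s=snap('wrist','w2'); snap('scene','s2'); q=r.sense(); print(q['time'],q['joint_pos'].round(1),q['tool_pos'].round(1),q['tcp_rot'].round(2),q['ft_force'].round(2),q['finger_gap'])
a=cv2.imread('pics/s2.png')[60:260,140:340];cv2.imwrite('pics/s2c.png',cv2.resize(a,None,fx=3,fy=3,interpolation=cv2.INTER_CUBIC))
E
```

```text
2.9667 [-42.4  23.   87.6  -0.   69.4 -37.1] [ 508.3 -394.2   63.2] [1.7993e+02 7.0000e-02 8.4750e+01] [ 0.26 -3.29  4.72] 16.653556691048127
```

View pics/w2.png

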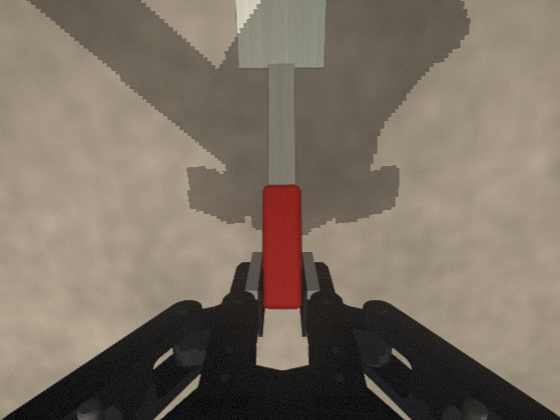

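View pics/s2c.png

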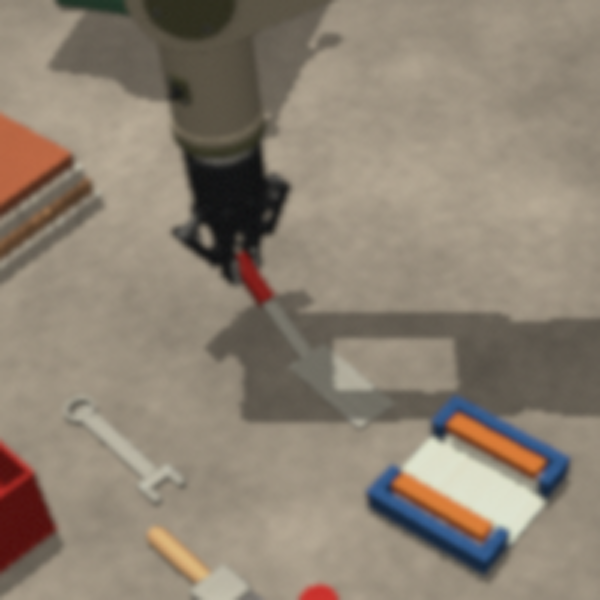

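>>> drive_tool([
  [[0,0,5],0],
  [[0,0,15],0],
  [[0,0,30],0],
  [[0,0,50],0],
  [[0,0,70],0],
  [[0,0,88],0],
  [[0,0,97],0],
  [[0,0,100],0],
])

```text
time: 3.63
tool_pos: [508.7, -394.2, 164.9]
tcp_rot: [179.9, 0.1, 84.8]
ft_force: [0.4, -1.0, -1.7]
finger_gap: 16.4
```

>>> drive_tool([
  [[-1,10,0],0],
  [[-1,25,0],0],
  [[-2,48,0],-0.5],
  [[-3,75,0],-1],
  [[-4,105,0],-1.5],
  [[-5,135,0],-2],
  [[-6,165,0],-2.4],
  [[-7,195,0],-2.75],
])

```text
time: 4.3
tool_pos: [499.3, -196.0, 160.1]
tcp_rot: [-179.8, -0.1, 82.0]
ft_force: [1.4, 0.4, -1.8]
finger_gap: 16.3
```

>>> drive_tool([
  [[-1,30,0],0],
  [[-2,60,0],0],
  [[-3,88,0],0],
  [[-3,112,0],0],
  [[-4,130,0],0],
  [[-4.5,142,0],0],
  [[-4.5,148,0],0],
  [[-4.5,150,0],0],
])

```text
time: 4.97
tool_pos: [495.7, -47.6, 161.3]
tcp_rot: [-179.9, -0.0, 82.1]
ft_force: [0.6, -0.1, -0.9]
finger_gap: 16.3
```

```bash
python3 - <<'E'
from h import *
s=snap('wrist','w3'); snap('scene','s3');snap('top','t3'); q=r.sense(); print(q['time'],q['joint_pos'].round(1),q['tool_pos'].round(1),q['tcp_rot'].round(2),q['ft_force'].round(2),q['wrist_torque'].round(3),q['finger_gap'])
R=lambda a,f:cv2.resize(a,None,fx=f,fy=f,interpolation=cv2.INTER_CUBIC)
cv2.imwrite('pics/s3c.png',R(cv2.imread('pics/s3.png')[100:360,260:520],2.3))
cv2.imwrite('pics/t3c.png',R(cv2.imread('pics/t3.png')[170:290,80:300],3.5))
E
```

```text
5.1167 [-11.5  -4.7 107.3  -0.   77.4  -3.5] [496.3 -49.2 162. ] [-1.7998e+02  2.0000e-02  8.1980e+01] [-0.05 -0.43 -2.02] [-0.19   0.04  -0.001] 16.119743448951933
```

View pics/w3.png

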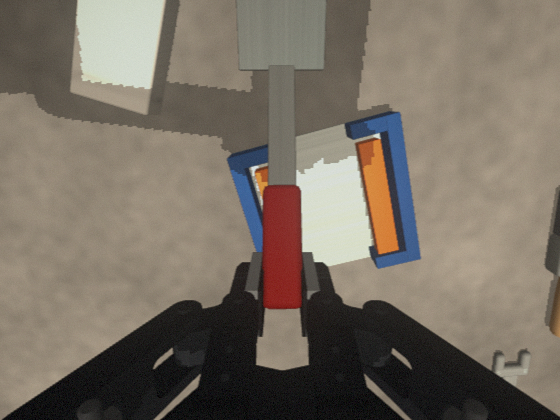

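View pics/s3c.png

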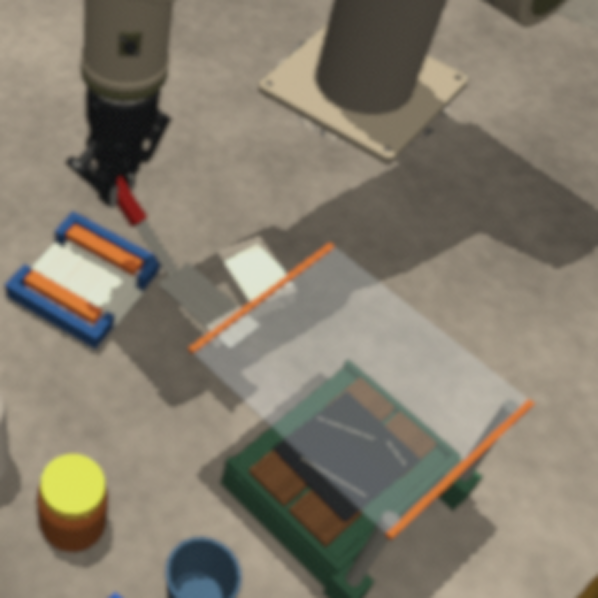

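View pics/t3c.png

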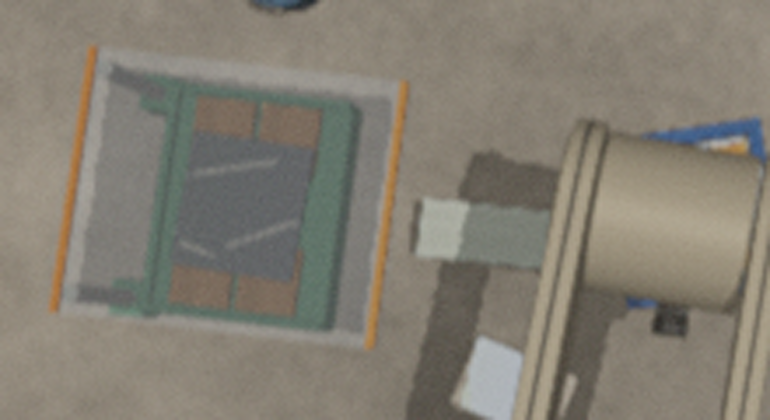

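>>> drive_tool([
  [[0,0,-5],0],
  [[0,0,-13],0],
  [[0,0,-24],0],
  [[0,0,-35],0],
  [[0,0,-43],0],
  [[0,0,-48],0],
  [[0,0,-50],0],
  [[0,0,-50],0],
])

```text
time: 5.78
tool_pos: [495.9, -48.5, 111.4]
tcp_rot: [-179.9, -0.0, 82.0]
ft_force: [-0.1, 0.8, -1.1]
finger_gap: 16.2
```

```bash
python3 - <<'E'
from h import *
snap('scene','s4');snap('top','t4'); q=r.sense(); print(q['time'],q['tool_pos'].round(1),q['tcp_rot'].round(2),q['ft_force'].round(2),q['wrist_torque'].round(3))
R=lambda a,f:cv2.resize(a,None,fx=f,fy=f,interpolation=cv2.INTER_CUBIC)
cv2.imwrite('pics/s4c.png',R(cv2.imread('pics/s4.png')[190:350,320:480],3.7))
cv2.imwrite('pics/t4c.png',R(cv2.imread('pics/t4.png')[180:275,105:245],5.5))
E
```

```text
5.8833 [496.7 -48.6 112.6] [179.98   0.    82.01] [ 1.15 -0.2  -1.14] [-0.17   0.021 -0.018]
```

View pics/s4c.png

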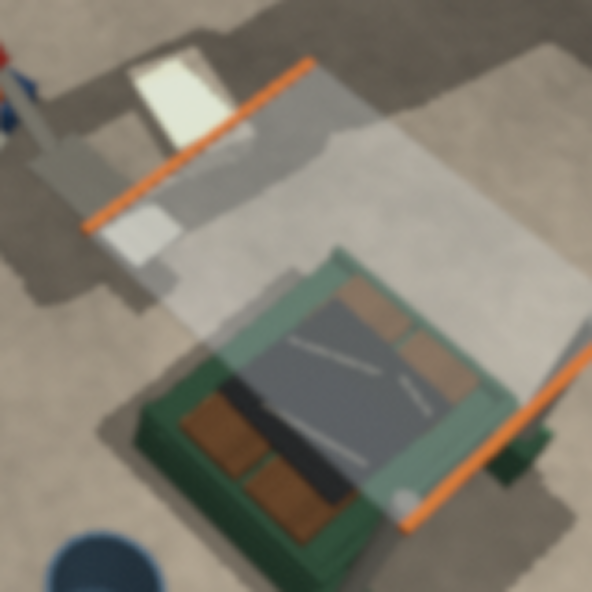

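View pics/t4c.png

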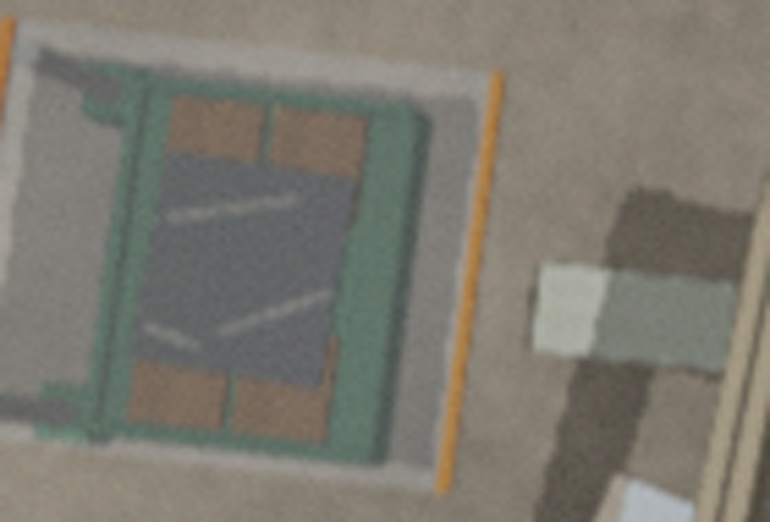

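```bash
python3 - <<'E'
from h import *
T=load('t4')
g=lambda u,v,z: onz(T,(105+u/5.5,180+v/5.5),z)
a=g(346,280,59);b=g(148,255,59);print('axis',a,b,np.degrees(np.arctan2(*(b-a)[1::-1])))
t=(g(541,264,53)+g(531,352,53))/2; print('tip',t, g(541,264,53)-g(531,352,53))
c1,c2=g(428,112,57),g(381,462,57); m=(c1+c2)/2; print('front corners',c1,c2,'mid',m)
for yaw in (82,82.3):
    d=np.array([np.cos(np.radians(yaw)),np.sin(np.radians(yaw))]);n=np.array([-d[1],d[0]])
    ctr=((a+b)/2)[:2]; print(yaw,'tip lateral',(t[:2]-ctr)@n,'corner mid lateral',(m[:2]-ctr)@n,'along tip',(t[:2]-ctr)@d,'along corners',(m[:2]-ctr)@d)
    print('guard front mid', (g(498,75,187)+g(443,490,187))[:2]/2, ((g(498,75,187)+g(443,490,187))[:2]/2-ctr)@d)
E
```

```text
axis [538.00603489 252.8947375   59.        ] [553.50812947 355.64347252  59.        ] 81.42027594815906
tip [521.49748007 155.44536894  53.        ] [45.56715466 -5.59433072  0.        ]
front corners [624.87894367 210.35186378  57.        ] [443.85022439 235.42480608  57.        ] mid [534.36458403 222.88833493  57.        ]
82 tip lateral 3.3112484892423315 corner mid lateral -0.04438698887790645 along tip -150.75167775040688 along corners -82.17430731025767
guard front mid [526.93407738 166.88078383] -138.67092342624687
82.3 tip lateral 4.100533431694266 corner mid lateral 0.38587532051641066 along tip -150.73227370638176 along corners -82.17341329385354
guard front mid [526.93407738 166.88078383] -138.67154073394858
```

>>> drive_tool([
  [[2.5,3,0],0],
  [[4,10,0],0],
  [[5,19,0],0],
  [[6.5,28,0],0],
  [[7.5,37,0],0],
  [[8.5,44,0],0],
  [[9,48,0],0],
  [[9,49,0],0],
])

```text
time: 6.55
tool_pos: [505.4, 1.5, 112.2]
tcp_rot: [-180.0, -0.0, 82.1]
ft_force: [0.9, -0.8, -2.2]
finger_gap: 16.2
```

```bash
python3 - <<'E'
from h import *
snap('scene','s5');snap('top','t5'); q=r.sense(); print(q['time'],q['tool_pos'].round(1),q['tcp_rot'].round(2),q['ft_force'].round(2),q['wrist_torque'].round(3))
R=lambda a,f:cv2.resize(a,None,fx=f,fy=f,interpolation=cv2.INTER_CUBIC)
cv2.imwrite('pics/s5c.png',R(cv2.imread('pics/s5.png')[190:350,320:480],3.7))
cv2.imwrite('pics/t5c.png',R(cv2.imread('pics/t5.png')[180:275,105:245],5.5))
E
```

```text
6.65 [505.4   0.7 112.2] [-1.7999e+02  1.0000e-02  8.2050e+01] [-0.43 -0.   -0.55] [-0.203 -0.001  0.059]
```

View pics/s5c.png

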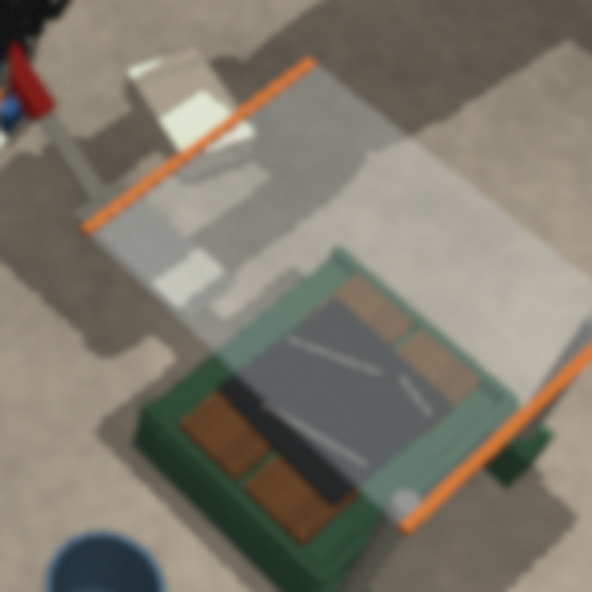

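View pics/t5c.png

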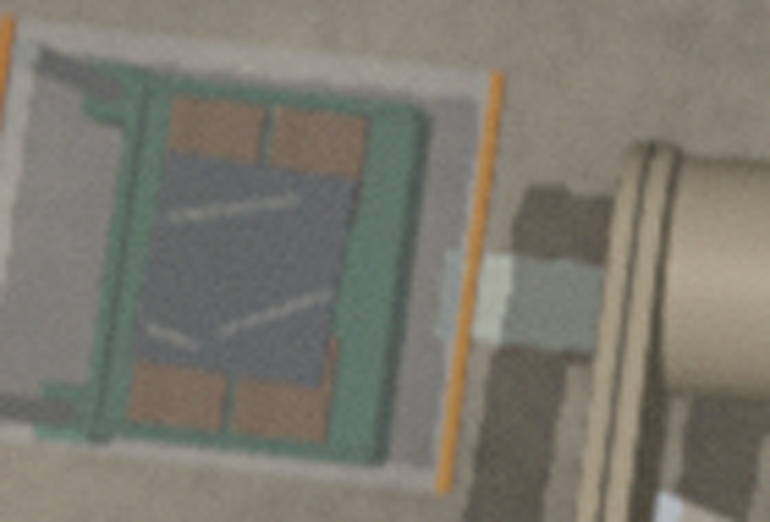

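>>> drive_tool([
  [[1,7,0],0],
  [[2.5,18,0],0],
  [[5,36,0],0],
  [[7.5,54,0],0],
  [[10,72,0],0],
  [[12,87,0],0],
  [[13.5,96,0],0],
  [[14,99,0],0],
])

```text
time: 7.32
tool_pos: [519.5, 101.1, 112.3]
tcp_rot: [180.0, -0.0, 82.1]
ft_force: [0.6, 1.2, -1.6]
finger_gap: 16.6
```

```bash
python3 - <<'E'
from h import *
snap('scene','s6');snap('top','t6');snap('wrist','w6'); q=r.sense(); print(q['time'],q['tool_pos'].round(1),q['tcp_rot'].round(2),q['ft_force'].round(2),q['wrist_torque'].round(3))
R=lambda a,f:cv2.resize(a,None,fx=f,fy=f,interpolation=cv2.INTER_CUBIC)
cv2.imwrite('pics/s6c.png',R(cv2.imread('pics/s6.png')[150:350,300:500],3))
cv2.imwrite('pics/t6c.png',R(cv2.imread('pics/t6.png')[180:275,105:245],5.5))
E
```

```text
7.4667 [519.3  99.3 112.2] [-1.7999e+02  2.0000e-02  8.2030e+01] [-0.29  0.47 -1.84] [-0.196  0.049  0.016]
```

View pics/s6c.png

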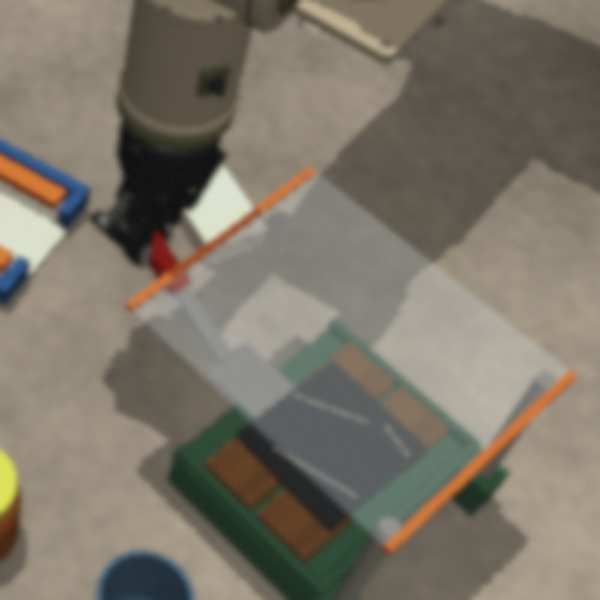

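View pics/w6.png

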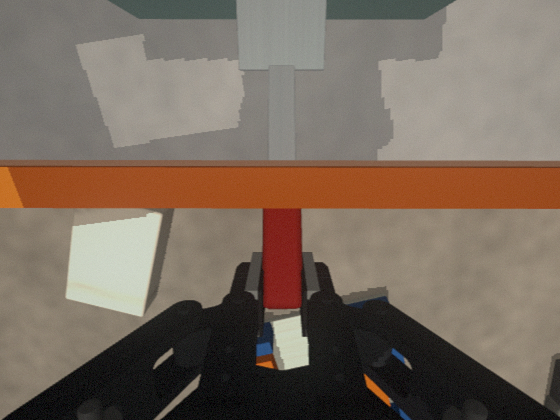

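View pics/t6c.png

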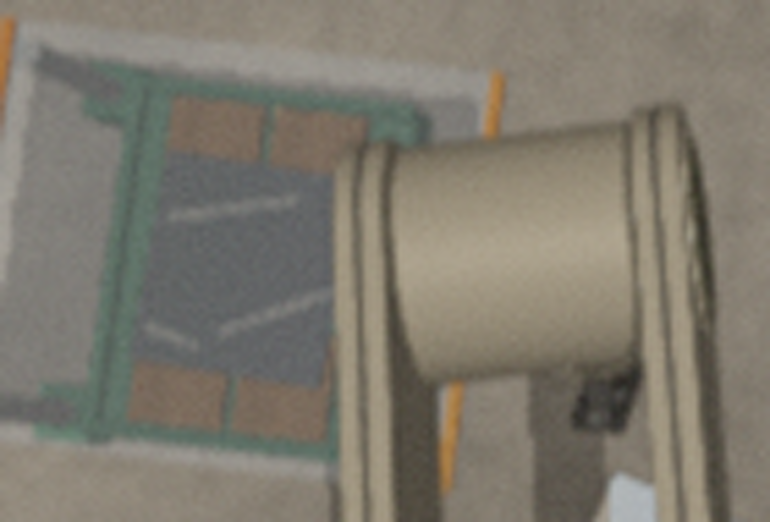

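```bash
python3 - <<'E'
from h import *
s=load('w6'); q=r.sense()['tool_pos']; d=np.array([np.cos(np.radians(82)),np.sin(np.radians(82))])
q=np.array([519.4,99.2,112.3])
for row,z in [(208,184),(208,190),(208,196),(166,184),(166,190),(161,190)]:
    p=onz(s,(282,row),z); print(row,z,p.round(1),'ahead of TCP',((p[:2]-q[:2])@d).round(1))
p=onz(s,(285,15),45);print(p, (p[:2]-q[:2])@d); p=onz(s,(282,69),53);print('heel',p,(p[:2]-q[:2])@d)
E
```

```text
208 184 [528.2 163.  184. ] ahead of TCP 64.5
208 190 [528.5 165.  190. ] ahead of TCP 66.5
208 196 [528.8 167.  196. ] ahead of TCP 68.5
166 184 [529.2 169.9 184. ] ahead of TCP 71.4
166 190 [529.3 171.1 190. ] ahead of TCP 72.5
161 190 [529.4 171.7 190. ] ahead of TCP 73.2
[538.24831637 222.97425265  45.        ] 125.19286877233822
heel [532.97009304 196.50785365  53.        ] 98.24945223295033
```

>>> drive_tool([
  [[0.5,4,0],0],
  [[1.2,9,0],0],
  [[2,14,0],0],
  [[2.5,18,0],0],
  [[2.8,19.8,0],0],
  [[2.8,19.8,0],0],
  [[2.8,19.8,1],0],
  [[2.8,19.8,2],0],
])

```text
time: 8.13
tool_pos: [522.1, 119.1, 114.3]
tcp_rot: [-180.0, 0.0, 82.0]
ft_force: [-0.2, -0.8, -2.1]
finger_gap: 15.9
```

```bash
python3 - <<'E'
from h import *
snap('wrist','w7'); q=r.sense(); print(q['time'],q['tool_pos'].round(1),q['tcp_rot'].round(2),q['ft_force'].round(2),q['wrist_torque'].round(3))
E
```

```text
8.1833 [522.3 119.1 114.6] [179.99   0.    82.  ] [-0.45  0.56 -1.03] [-0.205  0.028 -0.002]
```

View pics/w7.png

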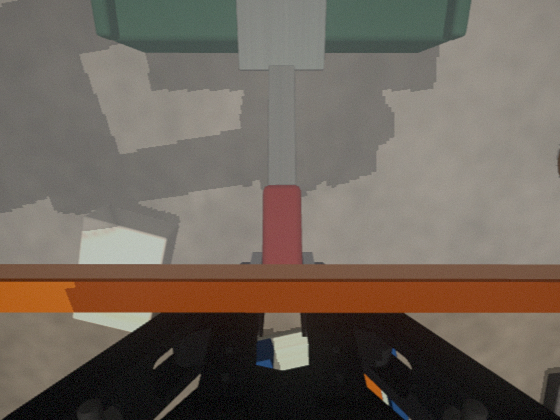

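>>> drive_tool([
  [[0,0,1],0],
  [[0,0,2],0],
  [[0,0,3],0],
  [[0,0,4],0],
  [[0,0,5],0],
  [[0,0,6],0],
  [[0,0,7],0],
  [[0,0,8],0],
])

```text
time: 8.85
tool_pos: [522.1, 119.2, 122.2]
tcp_rot: [-180.0, 0.0, 82.0]
ft_force: [0.7, 0.0, -2.6]
finger_gap: 16.5
```

>>> drive_tool([
  [[0,0,0.5],0],
  [[0,0,1],0],
  [[0,0,2],0],
  [[0,0,3],0],
  [[0,0,4],0],
  [[0,0,4],0],
  [[0,0,4],0],
  [[0,0,4],0],
])

```text
time: 9.52
tool_pos: [522.2, 119.2, 126.3]
tcp_rot: [-180.0, 0.0, 82.0]
ft_force: [0.4, 0.1, -3.3]
finger_gap: 16.4
```

```bash
python3 - <<'E'
from h import *
snap('wrist','w8');snap('scene','s8');snap('top','t8')
for i in range(1): q=r.sense(); print(q['time'],q['tool_pos'].round(1),q['tcp_rot'].round(2),q['ft_force'].round(2),q['wrist_torque'].round(3))
R=lambda a,f:cv2.resize(a,None,fx=f,fy=f,interpolation=cv2.INTER_CUBIC)
cv2.imwrite('pics/s8c.png',R(cv2.imread('pics/s8.png')[190:350,320:480],3.7))
E
```

```text
9.6667 [522.1 119.2 126.2] [-179.99    0.     82.  ] [-0.63 -0.28 -3.5 ] [-0.573  0.059 -0.005]
```

View pics/s8c.png

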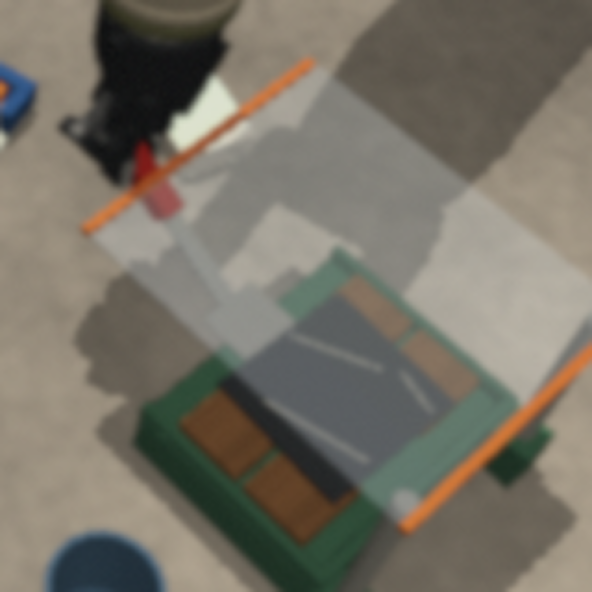

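View pics/w8.png

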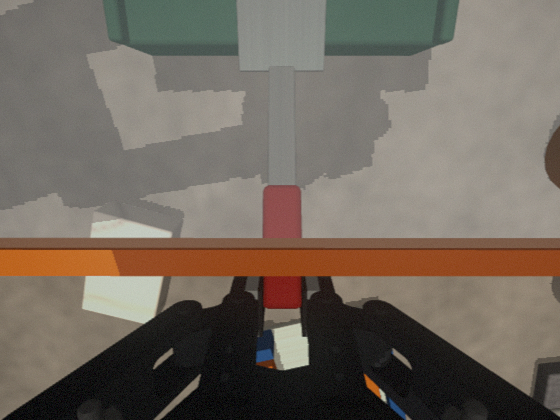

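```bash
python3 - <<'E'
from h import *
S=load('scene0')
a=cv2.imread('pics/s6.png',0).astype(np.float32); b=cv2.imread('pics/s8.png',0).astype(np.float32)
# template of slab vein areas
for (x0,y0,x1,y1) in [(395,278,440,305),(388,293,425,322),(425,285,446,306),(345,290,375,330)]:
    t=a[y0:y1,x0:x1]; m=cv2.matchTemplate(b[y0-6:y1+6,x0-6:x1+6],t,cv2.TM_CCOEFF_NORMED)
    M=cv2.resize(m,None,fx=10,fy=10,interpolation=cv2.INTER_CUBIC); _,v,_,l=cv2.minMaxLoc(M); print((x0,y0),v,(l[0]-4.5)/10-6,(l[1]-4.5)/10-6)
c=np.array([546,305,62.]); print(proj(S,[c+[0,0,8]])-proj(S,[c]), proj(S,[c+[0,10,0]])-proj(S,[c]))
w=np.hstack([cv2.resize(cv2.imread(f'pics/{n}.png')[240:340,360:460],None,fx=4,fy=4,interpolation=cv2.INTER_CUBIC) for n in('s6','s8')]);cv2.imwrite('pics/cmp.png',w)
E
```

```text
(395, 278) 0.9755435585975647 0.4500000000000002 -0.6500000000000004
(388, 293) 0.9949581623077393 -0.25 -0.75
(425, 285) 0.9878768920898438 0.5499999999999998 -0.5499999999999998
(345, 290) 0.9829387068748474 0.34999999999999964 0.4500000000000002
[[ 0.76532936 -1.58967746]] [[3.6858221  2.64247068]]
```

View pics/cmp.png

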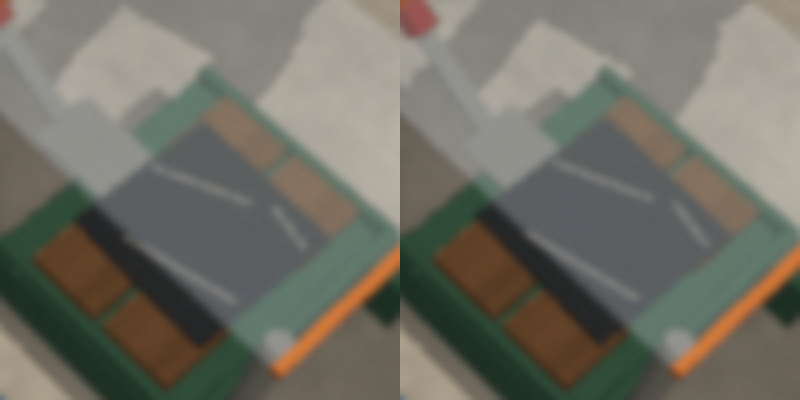

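>>> drive_tool([
  [[0,0,1.5],0],
  [[0,0,3],0],
  [[0,0,4.5],0],
  [[0,0,6],0],
  [[-0.3,-2,6],0],
  [[-0.8,-6,6],0],
  [[-1.7,-12,6],0],
  [[-2.8,-20,6],0],
])

```text
time: 10.33
tool_pos: [519.2, 98.8, 132.2]
tcp_rot: [-180.0, 0.0, 82.0]
ft_force: [-0.3, 0.6, -3.2]
finger_gap: 16.0
```

>>> drive_tool([
  [[-1.4,-10,0],0],
  [[-3,-21,0],0],
  [[-4.6,-33,0],0],
  [[-6.5,-46,0],0],
  [[-8.3,-59,0],0],
  [[-10.1,-72,0],0],
  [[-11.9,-85,0],0],
  [[-13.8,-98,0],0],
])

```text
time: 11.0
tool_pos: [505.3, -0.5, 132.3]
tcp_rot: [180.0, 0.0, 82.0]
ft_force: [-0.5, -0.1, -3.0]
finger_gap: 16.3
```

>>> drive_tool([
  [[-1.8,-13,0],0],
  [[-3.7,-26,0],0],
  [[-5.5,-39,0],0],
  [[-7.3,-52,0],0],
  [[-9,-64,0],0],
  [[-10.5,-75,0],0],
  [[-12,-85,0],0],
  [[-13.2,-94,0],0],
])

```text
time: 11.67
tool_pos: [492.2, -94.0, 132.3]
tcp_rot: [180.0, 0.0, 82.0]
ft_force: [0.6, -0.4, -4.0]
finger_gap: 16.2
```

>>> drive_tool([
  [[-1.1,-8,0],0],
  [[-2,-15,0],0],
  [[-3,-21,0],0],
  [[-3.6,-26,0],0],
  [[-4.1,-29,0],0],
  [[-4.3,-31,0],0],
  [[-4.3,-31,0],0],
  [[-4.3,-31,0],0],
])

```text
time: 12.33
tool_pos: [488.1, -123.6, 132.3]
tcp_rot: [-180.0, -0.0, 82.0]
ft_force: [-0.1, 0.7, -3.8]
finger_gap: 15.9
```

```bash
python3 - <<'E'
from h import *
snap('wrist','w9');snap('scene','s9');snap('top','t9')
q=r.sense(); print(q['time'],q['tool_pos'].round(1),q['tcp_rot'].round(2),q['ft_force'].round(2),q['wrist_torque'].round(3))
R=lambda a,f:cv2.resize(a,None,fx=f,fy=f,interpolation=cv2.INTER_CUBIC)
cv2.imwrite('pics/s9c.png',R(cv2.imread('pics/s9.png')[130:330,220:420],3))
cv2.imwrite('pics/t9c.png',R(cv2.imread('pics/t9.png')[180:280,185:315],6))
E
```

```text
12.4833 [ 488.1 -123.5  132.3] [-1.7999e+02 -1.0000e-02  8.2030e+01] [ 0.53 -0.32 -4.08] [-0.487  0.111 -0.036]
```

View pics/s9c.png

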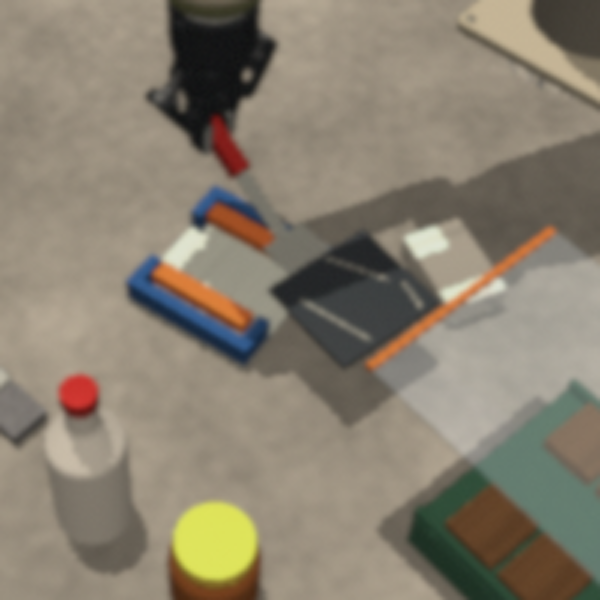

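View pics/t9c.png

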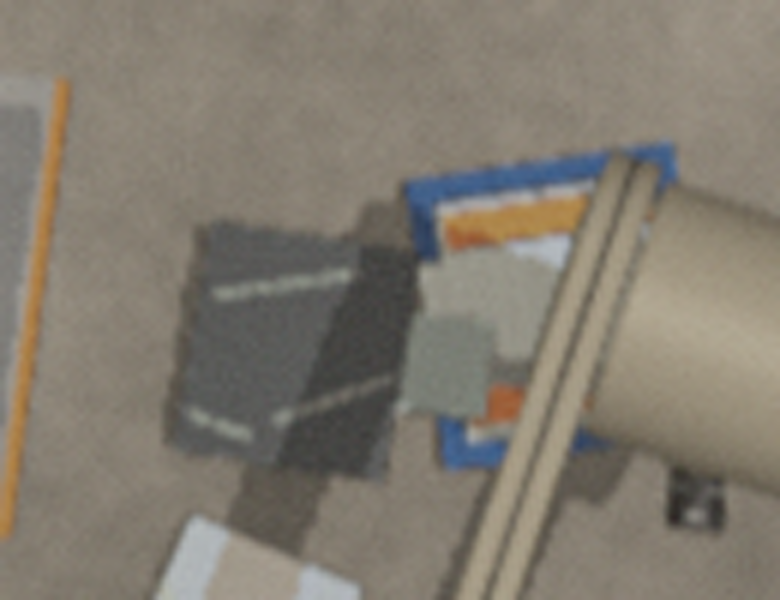

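View pics/w9.png

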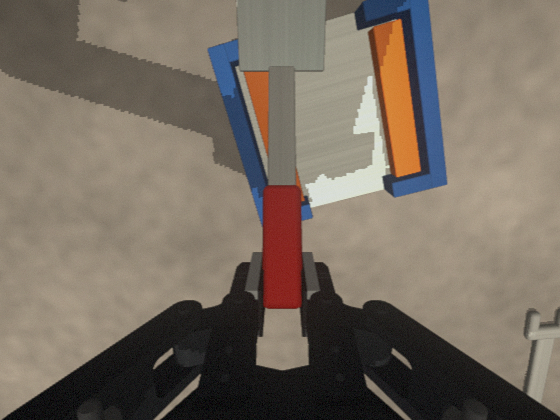

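```bash
python3 - <<'E'
from h import *
T,S=load('t9'),load('s9')
m=[(-50,-55,0),(-50,55,0),(50,-55,0),(50,55,0)]
tp=sc((185,180),6,[(2,205,222),(0,420,248),(1,385,478),(3,167,445)]); sp=sc((220,130),3,[(1,365,233),(0,272,292),(2,345,366),(3,440,305)])
for z in (74,77,80):
    mm=[(a,b,z) for a,b,_ in m]
    for n,o in (('T',[(T,tp)]),('S',[(S,sp)]),('TS',[(T,tp),(S,sp)])):
        p,e=fit(mm,o,[510,50,80]); print(z,n,p.round(2),np.abs(e).max().round(2))
p,e=fit([(a,b,77) for a,b,_ in m],[(T,tp),(S,sp)],[510,50,80],True);print(p)
R=lambda a,f:cv2.resize(a,None,fx=f,fy=f,interpolation=cv2.INTER_CUBIC)
cv2.imwrite('pics/w9c.png',R(cv2.imread('pics/w9.png')[0:240,190:470],2.8))
cv2.imwrite('pics/w3c.png',R(cv2.imread('pics/w3.png')[90:290,210:450],3))
E
```

```text
74 T [512.56  63.53  80.38] 0.86
74 S [515.61  68.32  79.23] 1.35
74 TS [513.47  65.61  79.72] 1.69
77 T [512.41  63.28  80.37] 0.91
77 S [517.5   69.44  79.24] 1.44
77 TS [513.9   65.73  79.71] 2.27
80 T [512.25  63.03  80.36] 0.96
80 S [519.39  70.56  79.26] 1.53
80 TS [514.2   65.75  79.7 ] 2.9
[512.20678413  65.11223178  79.77029963  -9.75628573]
```

View pics/w9c.png

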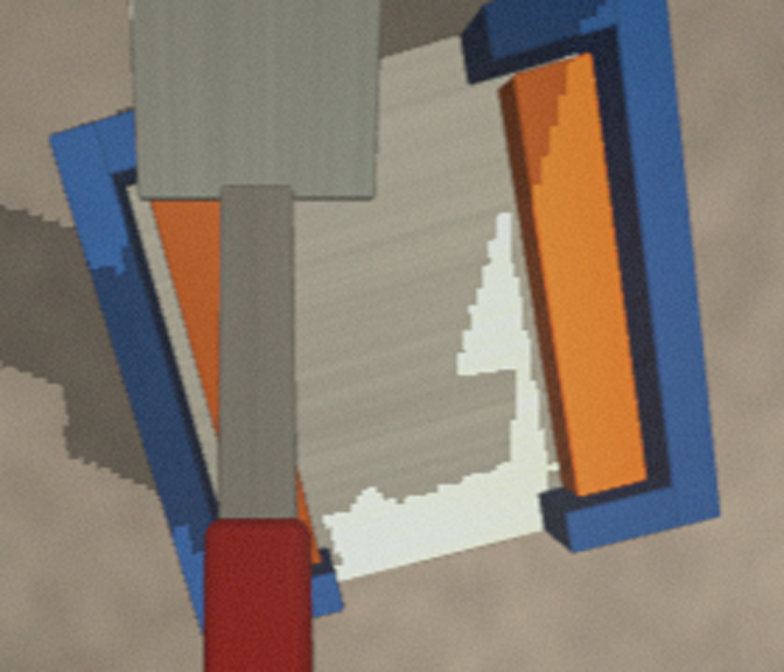

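View pics/w3c.png

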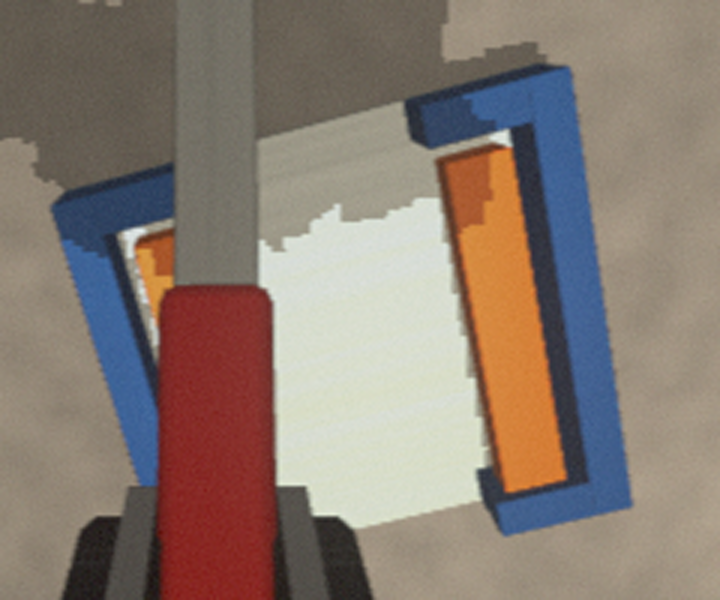

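```bash
python3 - <<'E'
from h import *
m=[(-66,-71,30),(-66,71,30),(66,-71,30),(66,71,30),(-66,-31,30),(-66,31,30)]
w9=(load('w9'),sc((190,0),2.8,[(0,718,515),(4,576,551),(3,51,136),(5,343,609)]))
w3=(load('w3'),sc((210,90),3,[(0,631,506),(4,503,534)]))
t0=(load('top0'),sc((245,195),4.8,[(2,38,72),(0,250,42),(3,68,303),(1,285,270)]))
for o in ([w9],[w3],[w9,w3],[t0],[w9,w3,t0]):
    p,e=fit(m,o,[533,-60,97]); print(p.round(2)); print(np.round(e,1).tolist())
E
```

```text
[534.57 -60.09  97.15]
[[2.4, 0.1], [-1.0, 0.8], [-1.9, -1.0], [1.3, 0.5]]
[534.99 -58.4   96.08]
[[0.7, -0.1], [-0.7, 0.1]]
[534.18 -59.94  97.18]
[[1.9, -0.1], [-1.4, 0.7], [-2.6, -1.1], [0.8, 0.4], [1.1, -0.1], [-0.3, 0.8]]
[532.96 -61.56  96.79]
[[-0.5, -0.2], [0.2, -0.4], [0.1, 0.1], [0.1, 0.5]]
[534.02 -60.03  97.22]
[[1.8, -0.0], [-1.6, 0.8], [-2.9, -0.8], [0.7, 0.5], [0.9, -0.0], [-0.4, 0.9], [-1.1, -0.4], [-0.5, -0.9], [-0.3, -0.1], [-0.2, -0.1]]
```

>>> drive_tool([
  [[1,-1,0],0.3],
  [[3,-4,0],0.9],
  [[6,-9,0],1.9],
  [[10,-16,0],3.1],
  [[15,-24,0],4.5],
  [[20,-33,0],5.9],
  [[26,-42,0],7.3],
  [[32,-52,0],8.7],
])

```text
time: 13.15
tool_pos: [520.6, -176.6, 132.3]
tcp_rot: [180.0, 0.0, 90.8]
ft_force: [0.6, 0.3, -3.2]
finger_gap: 16.3
```

>>> drive_tool([
  [[6,-10,0],1.4],
  [[12,-20,0],2.8],
  [[18,-29,0],4.1],
  [[24,-39,0],5.3],
  [[29,-48,0],6.3],
  [[34,-56,0],7.1],
  [[38,-63,0],7.7],
  [[41,-68,0],8],
])

```text
time: 13.82
tool_pos: [561.5, -244.7, 132.2]
tcp_rot: [180.0, 0.0, 98.7]
ft_force: [-0.2, 0.3, -3.7]
finger_gap: 16.4
```

>>> drive_tool([
  [[1.5,-2,0],0.1],
  [[2.5,-3.5,0],0.1],
  [[2.7,-3.9,0],0.1],
  [[2.7,-3.9,0],0.1],
  [[2.7,-3.9,0],0.1],
  [[2.7,-3.9,0],0.1],
  [[2.7,-3.9,0],0.1],
  [[2.7,-3.9,0],0.1],
])

```text
time: 14.48
tool_pos: [563.8, -247.5, 132.4]
tcp_rot: [180.0, 0.0, 98.8]
ft_force: [0.1, 0.1, -4.2]
finger_gap: 16.4
```

```bash
python3 - <<'E'
from h import *
snap('wrist','w10');snap('scene','s10');snap('top','t10')
q=r.sense(); print(q['time'],q['tool_pos'].round(1),q['tcp_rot'].round(2),q['ft_force'].round(2),q['wrist_torque'].round(3))
R=lambda a,f:cv2.resize(a,None,fx=f,fy=f,interpolation=cv2.INTER_CUBIC)
cv2.imwrite('pics/s10c.png',R(cv2.imread('pics/s10.png')[150:270,220:360],5))
cv2.imwrite('pics/t10c.png',R(cv2.imread('pics/t10.png')[190:270,235:345],7))
E
```

```text
14.6333 [ 563.8 -247.6  132.3] [180.    -0.    98.81] [-0.01  0.93 -2.94] [-0.501 -0.05   0.004]
```

View pics/s10c.png

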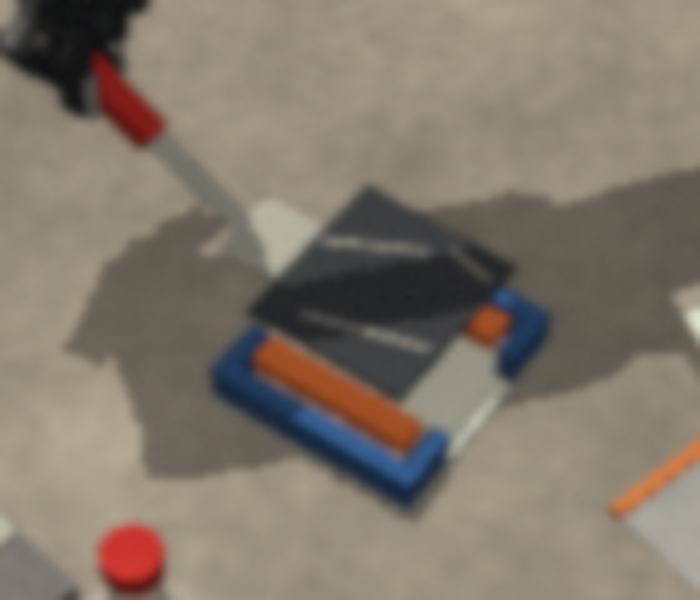

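View pics/t10c.png

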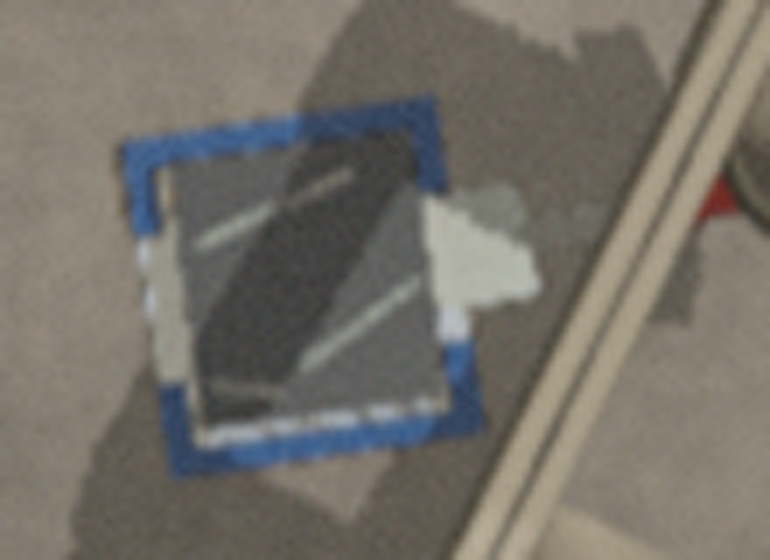

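View pics/w10.png

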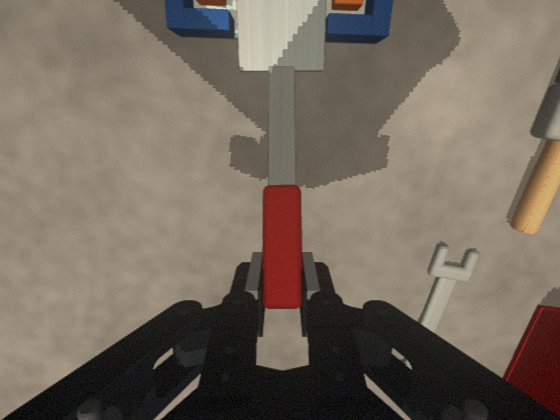

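```bash
python3 - <<'E'
from h import *
T,S=load('t10'),load('s10')
tj=sc((235,190),7,[(2,122,145),(0,436,95),(1,486,428),(3,172,478)]); mj=[(-66,-71,30),(-66,71,30),(66,-71,30),(66,71,30)]
ts=sc((235,190),7,[(2,172,163),(0,413,130),(1,447,408),(3,203,430)])
ss=sc((220,150),5,[(1,368,187),(3,515,268),(2,400,400),(0,250,312)])
sj=sc((220,150),5,[(3,548,318),(2,407,495),(0,215,372)])
print('jig T',*[np.round(v,2).tolist() for v in fit(mj,[(T,tj)],[533,-60,97])])
print('jig S',*[np.round(v,2).tolist() for v in fit(mj,[(S,sj)],[533,-60,97])])
for z in (75,78):
    ms=[(-50,-55,z),(-50,55,z),(50,-55,z),(50,55,z)]
    print('slab T',*[np.round(v,2).tolist() for v in fit(ms,[(T,ts)],[533,-60,97])])
    print('slab S',*[np.round(v,2).tolist() for v in fit(ms,[(S,ss)],[533,-60,97])])
E
```

```text
jig T [532.55, -61.71, 97.35] [[-0.11, -0.54], [-0.19, -0.26], [0.34, 0.47], [-0.03, 0.3]]
jig S [539.1, -54.4, 96.58] [[1.02, 0.04], [0.12, -0.37], [-1.45, 0.25]]
slab T [530.88, -63.71, 95.26] [[-0.31, -0.24], [0.42, 0.38], [0.24, -0.59], [-0.34, 0.41]]
slab S [536.38, -56.99, 96.24] [[-0.18, -0.45], [0.67, -0.06], [0.19, 0.51], [-0.71, -0.11]]
slab T [530.67, -63.71, 95.25] [[-0.35, -0.27], [0.45, 0.34], [0.28, -0.55], [-0.37, 0.46]]
slab S [538.17, -55.48, 96.23] [[-0.18, -0.52], [0.76, -0.07], [0.2, 0.58], [-0.81, -0.11]]
```

>>> drive_tool([
  [[0.5,0.3,-1],0.1],
  [[1.5,0.8,-4],0.3],
  [[2.6,1.3,-9],0.6],
  [[3.7,1.8,-15],0.8],
  [[4.5,2.1,-21],0.9],
  [[4.9,2.3,-26],1],
  [[4.9,2.3,-29],1],
  [[4.9,2.3,-30],1],
])

```text
time: 15.3
tool_pos: [568.1, -245.1, 101.0]
tcp_rot: [-179.9, -0.1, 99.8]
ft_force: [-0.1, 0.2, -3.8]
finger_gap: 16.2
```

```bash
python3 - <<'E'
from h import *
snap('wrist','w11');snap('scene','s11');snap('top','t11')
q=r.sense(); print(q['time'],q['tool_pos'].round(1),q['tcp_rot'].round(2),q['ft_force'].round(2),q['wrist_torque'].round(3))
R=lambda a,f:cv2.resize(a,None,fx=f,fy=f,interpolation=cv2.INTER_CUBIC)
cv2.imwrite('pics/s11c.png',R(cv2.imread('pics/s11.png')[150:270,220:360],5))
cv2.imwrite('pics/t11c.png',R(cv2.imread('pics/t11.png')[190:270,235:345],7))
E
```

```text
15.45 [ 568.7 -245.4  102.3] [-180.    -0.    99.8] [ 0.45 -0.27 -3.52] [-0.516 -0.079  0.01 ]
```

View pics/s11c.png

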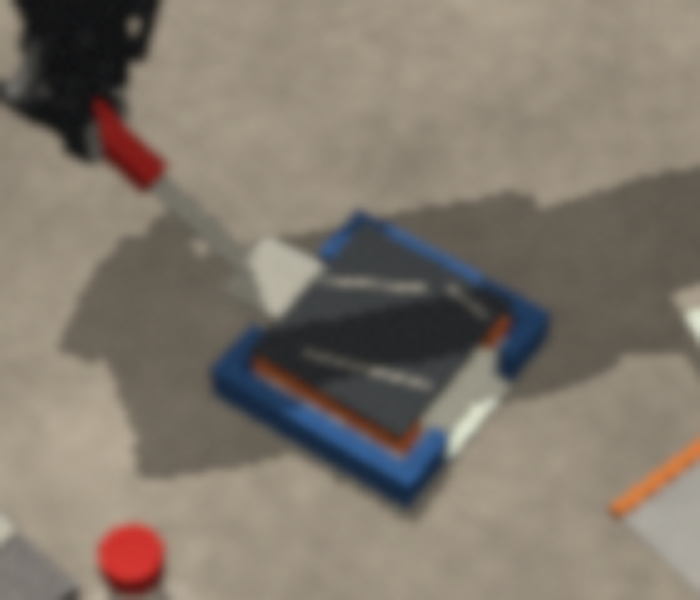

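View pics/t11c.png

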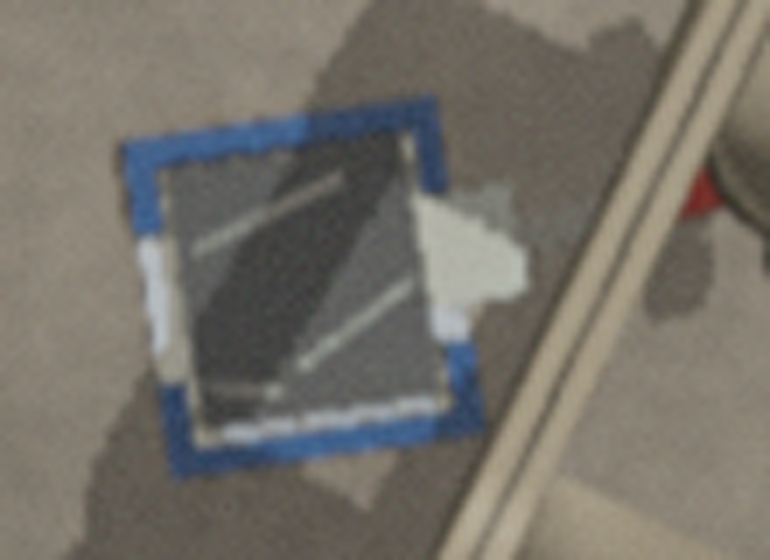

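View pics/w11.png

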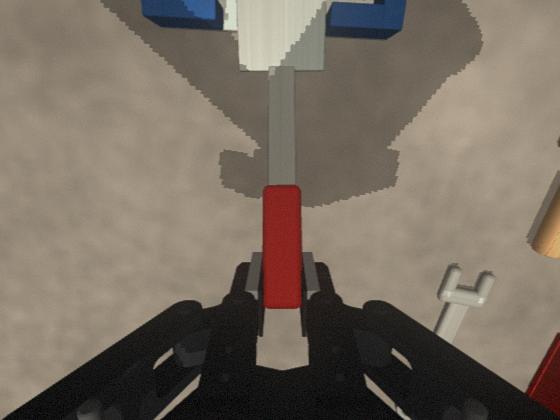

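```bash
python3 - <<'E'
from h import *
T,S=load('t11'),load('s11')
tj=sc((235,190),7,[(2,122,145),(0,436,95),(1,486,428),(3,172,478)]); mj=[(-66,-71,30),(-66,71,30),(66,-71,30),(66,71,30)]
ts=sc((235,190),7,[(2,163,168),(0,405,135),(1,445,402),(3,193,432)])
ss=sc((220,150),5,[(1,364,225),(3,512,312),(2,402,438),(0,258,348)])
sj=sc((220,150),5,[(3,548,318),(2,407,495),(0,215,372),(1,360,213)])
j,e=fit(mj,[(T,tj)],[533,-60,97]);print('jig T',j)
J,e=fit(mj,[(S,sj)],[533,-60,97]);print('jig S',J)
for z in (44,47):
    ms=[(-50,-55,z),(-50,55,z),(50,-55,z),(50,55,z)]
    for n,c,o,jj in (('T',T,ts,j),('S',S,ss,J)):
        p,e=fit(ms,[(c,o)],[533,-60,97]); 
        print(n,z,p.round(2),'rel world',(p-jj).round(2),np.abs(e).max().round(2))
E
```

```text
jig T [532.55435597 -61.71013696  97.34696997]
jig S [539.08540233 -54.06687727  96.46465632]
T 44 [532.4  -60.69  95.99] rel world [-0.15  1.02 -1.36] 0.72
S 44 [537.73 -55.03  96.56] rel world [-1.36 -0.96  0.1 ] 1.77
T 47 [532.2  -60.7   95.99] rel world [-0.35  1.01 -1.36] 0.68
S 47 [539.49 -53.6   96.56] rel world [0.4  0.46 0.1 ] 1.88
```

>>> drive_tool([
  [[0,0,-1],0],
  [[0,0,-2],0],
  [[0,0,-3],0],
  [[0,0,-4],0],
  [[0,0,-5],0],
  [[0,0,-6],0],
  [[0,0,-7],0],
  [[0,0,-8],0],
])

```text
time: 16.12
tool_pos: [568.8, -245.4, 94.3]
tcp_rot: [180.0, -0.0, 99.8]
ft_force: [-0.6, 0.3, -0.6]
finger_gap: 16.4
```

>>> drive_tool([
  [[0,0,-1],0],
  [[0,0,-2],0],
  [[0,0,-3],0],
  [[0,0,-4],0],
  [[0,0,-5],0],
  [[0,0,-6],0],
  [[0,0,-7],0],
  [[0,0,-8],0],
])

```text
time: 16.78
tool_pos: [568.7, -245.4, 86.2]
tcp_rot: [180.0, -0.0, 99.8]
ft_force: [-0.6, 0.6, -0.7]
finger_gap: 16.2
```

```bash
python3 - <<'E'
from h import *
snap('wrist','w12');snap('scene','s12');snap('top','t12')
q=r.sense(); print(q['time'],q['tool_pos'].round(1),q['tcp_rot'].round(2),q['ft_force'].round(2),q['wrist_torque'].round(3))
R=lambda a,f:cv2.resize(a,None,fx=f,fy=f,interpolation=cv2.INTER_CUBIC)
cv2.imwrite('pics/s12c.png',R(cv2.imread('pics/s12.png')[150:270,220:360],5))
cv2.imwrite('pics/t12c.png',R(cv2.imread('pics/t12.png')[190:270,235:345],7))
E
```

```text
16.9333 [ 568.6 -245.3   86.2] [-1.7999e+02 -1.0000e-02  9.9800e+01] [ 0.38 -0.25 -1.62] [-0.201 -0.068  0.021]
```

View pics/s12c.png

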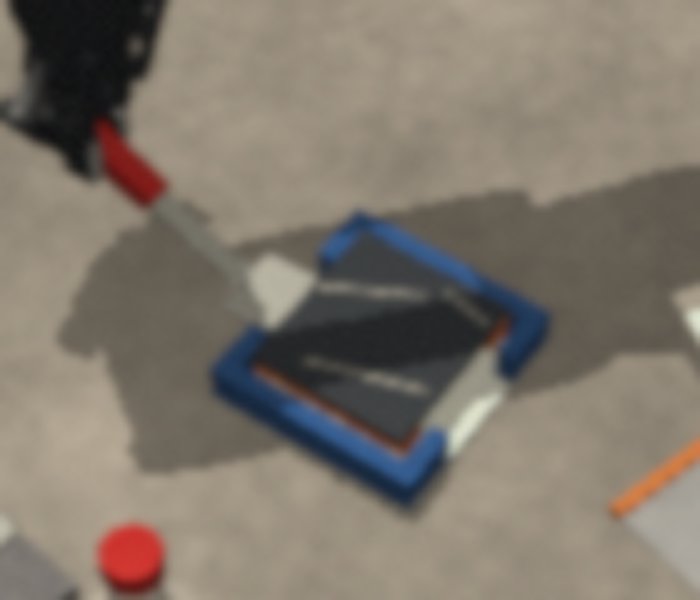

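View pics/t12c.png

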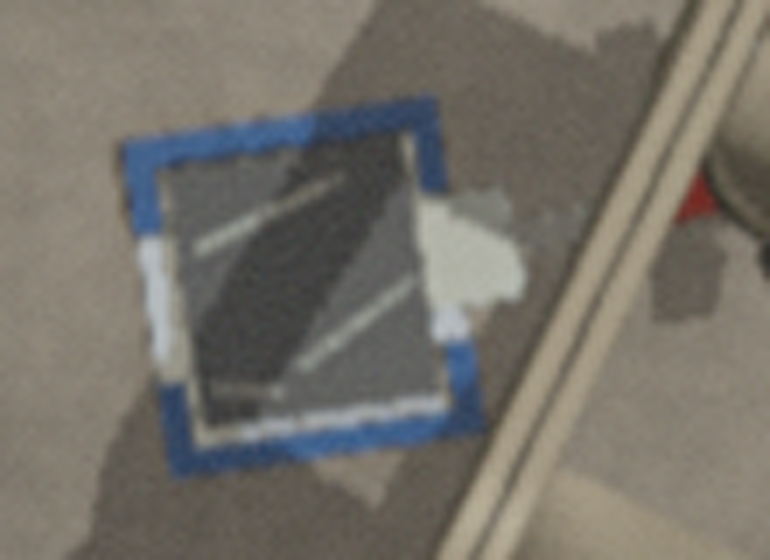

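View pics/w12.png

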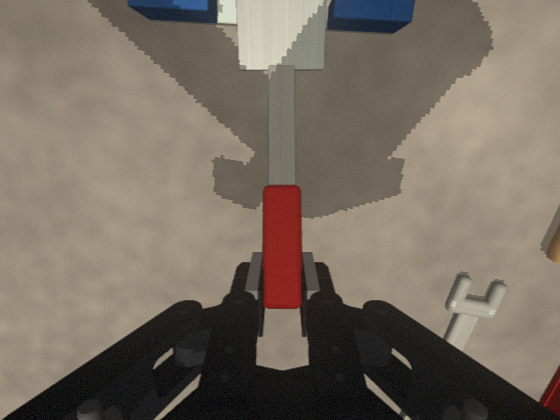

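>>> drive_tool([
  [[0.3,-2,0],0],
  [[1,-6,0],0],
  [[2,-12,0],0],
  [[3.4,-20,0],0],
  [[5,-29,0],0],
  [[6.6,-38,0],0],
  [[8.1,-47,0],0],
  [[9.7,-56,0],0],
])

```text
time: 17.6
tool_pos: [578.5, -302.7, 86.2]
tcp_rot: [-180.0, 0.0, 99.8]
ft_force: [-0.1, 0.5, -1.3]
finger_gap: 16.4
```

>>> drive_tool([
  [[1.6,-10,0],0],
  [[3.4,-20,0],0],
  [[5.2,-31,0],0],
  [[7.2,-43,0],0],
  [[9.2,-55,0],0],
  [[11.3,-67,0],0],
  [[13.3,-79,0],0],
  [[15.3,-90,0],0],
])

```text
time: 18.27
tool_pos: [593.8, -392.8, 86.2]
tcp_rot: [180.0, 0.0, 99.8]
ft_force: [0.1, -0.1, -1.0]
finger_gap: 16.4
```

>>> drive_tool([
  [[0.5,-4,-1],0],
  [[0.5,-4,-3],0],
  [[0.5,-4,-7],0],
  [[0.5,-4,-12],0],
  [[0.5,-4,-16],0],
  [[0.5,-4,-19],0],
  [[0.5,-4,-21],0],
  [[0.5,-4,-22],0],
])

```text
time: 18.93
tool_pos: [594.0, -394.8, 63.7]
tcp_rot: [-180.0, -0.0, 99.8]
ft_force: [-0.6, -0.3, 0.3]
finger_gap: 16.1
```

```bash
python3 - <<'E'
from h import *
snap('scene','s13');snap('top','t13')
q=r.sense(); print(q['time'],q['tool_pos'].round(1),q['tcp_rot'].round(2),q['ft_force'].round(2),q['wrist_torque'].round(3))
R=lambda a,f:cv2.resize(a,None,fx=f,fy=f,interpolation=cv2.INTER_CUBIC)
cv2.imwrite('pics/s13c.png',R(cv2.imread('pics/s13.png')[110:270,180:360],4.2))
cv2.imwrite('pics/t13c.png',R(cv2.imread('pics/t13.png')[190:270,235:345],7))
E
```

```text
19.0333 [ 594.2 -395.1   64.2] [-1.7999e+02 -2.0000e-02  9.9820e+01] [-0.33 -0.03 -0.89] [-0.169 -0.021 -0.002]
```

View pics/s13c.png

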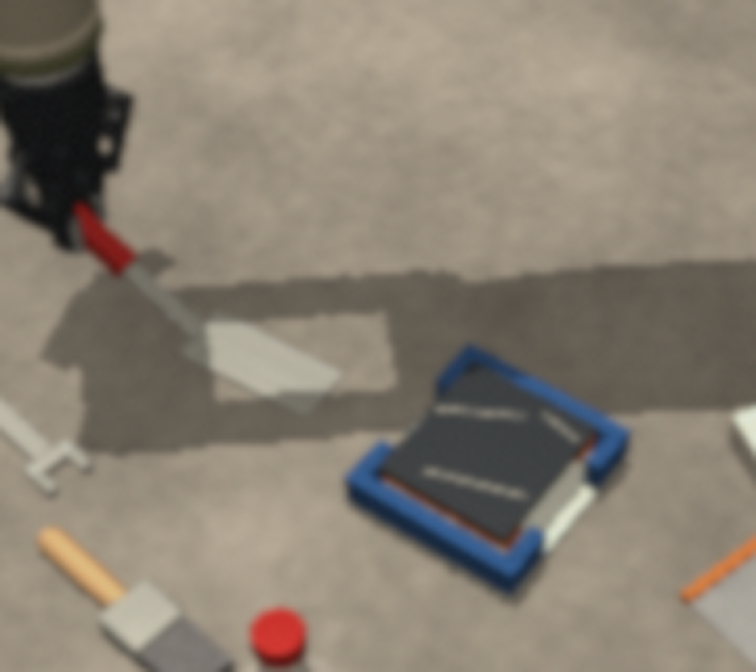

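View pics/t13c.png

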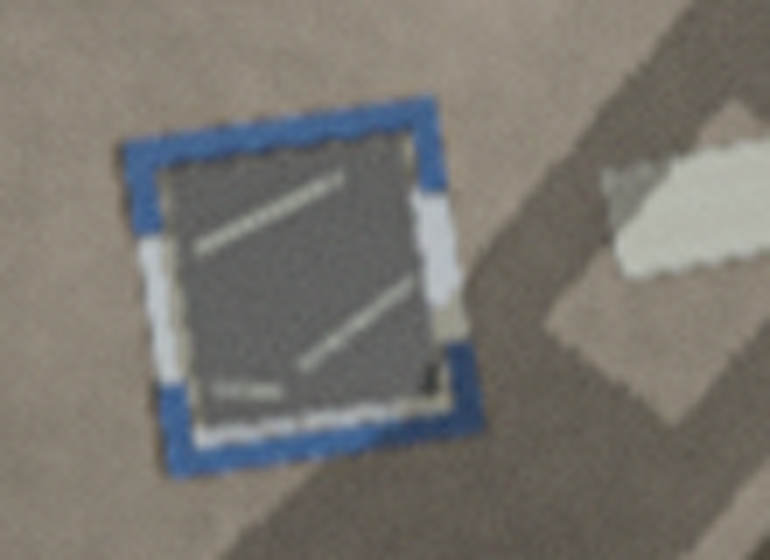

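>>> drive_tool([
  [[0,0,-0.5],0],
  [[0,0,-1],0],
  [[0,0,-1.4],0],
  [[0,0,-1.8],0],
  [[0,0,-1.8],0],
  [[0,0,-1.8],0],
  [[0,0,-1.8],0],
  [[0,0,-1.8],0],
])

```text
time: 19.7
tool_pos: [594.5, -395.9, 63.2]
tcp_rot: [180.0, 0.1, 99.8]
ft_force: [-0.8, -3.1, 4.0]
finger_gap: 16.1
```

```bash
python3 - <<'E'
from h import *
q=r.sense(); print(q['time'],q['tool_pos'].round(1),q['tcp_rot'].round(2),q['ft_force'].round(2),q['wrist_torque'].round(3))
E
```

```text
19.7 [ 594.5 -395.9   63.2] [1.7996e+02 6.0000e-02 9.9800e+01] [-0.81 -3.06  3.96] [-0.038  0.171  0.043]
```

>>> drive_tool([
  [[0,0,0],0],
  [[0,0,0],0],
  [[0,0,0],0],
  [[0,0,0],0],
  [[0,0,0],0],
  [[0,0,0],0],
  [[0,0,0],0],
  [[0,0,0],0],
], fingers=70)

```text
time: 20.37
tool_pos: [594.2, -395.4, 62.5]
tcp_rot: [-180.0, -0.0, 99.8]
ft_force: [-0.5, 0.4, 0.5]
finger_gap: 69.8
```

>>> drive_tool([
  [[0,0,5],0],
  [[0,0,20],0],
  [[0,0,45],0],
  [[0,0,75],0],
  [[0,0,105],0],
  [[0,0,135],0],
  [[0,0,160],0],
  [[0,0,175],0],
])

```text
time: 21.03
tool_pos: [595.3, -396.2, 244.2]
tcp_rot: [179.7, 0.3, 99.8]
ft_force: [-0.1, -0.9, 0.3]
finger_gap: 69.8
```

```bash
python3 - <<'E'
from h import *
snap('wrist','w14');q=r.sense(); print(q['time'],q['tool_pos'].round(1),q['tcp_rot'].round(2),q['ft_force'].round(2),q['finger_gap'])
E
```

```text
21.0833 [ 596.1 -396.8  247. ] [179.59   0.45  99.81] [ 0.26 -0.52  3.8 ] 69.98625273003263
```

View pics/w14.png

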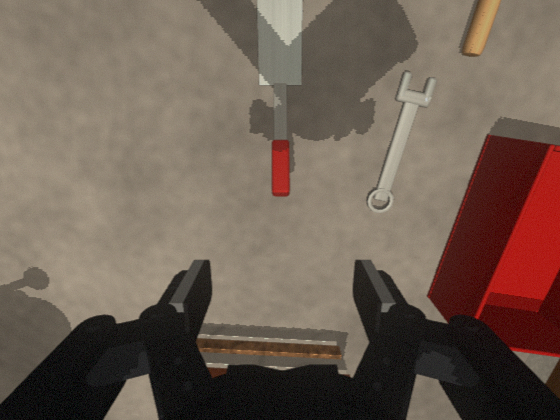

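>>> drive_tool([
  [[-4,20,0],-0.5],
  [[-10,52,0],-1],
  [[-18,90,-5],-1.5],
  [[-27,133,-15],-2],
  [[-36,178,-28],-2.5],
  [[-44,218,-40],-2.8],
  [[-49,245,-48],-2.8],
  [[-51,255,-50],-2.8],
], fingers=0)

```text
time: 21.75
tool_pos: [541.1, -135.3, 185.8]
tcp_rot: [-179.9, -0.2, 97.2]
ft_force: [-0.4, -1.1, -0.9]
finger_gap: -0.1
```

>>> drive_tool([
  [[0,0,0],0],
  [[0,0,0],0],
  [[0,0,0],0],
  [[0,0,0],0],
  [[0,0,0],0],
  [[0,0,0],0],
  [[0,0,0],0],
  [[0,0,0],0],
])

```text
time: 22.42
tool_pos: [543.2, -140.8, 187.4]
tcp_rot: [-180.0, -0.0, 97.0]
ft_force: [-0.4, 1.2, 0.2]
finger_gap: 0.2
```

```bash
python3 - <<'E'
from h import *
snap('wrist','w15');q=r.sense(); print(q['time'],q['tool_pos'].round(1),q['tcp_rot'].round(2),q['ft_force'].round(2),q['finger_gap'])
R=lambda a,f:cv2.resize(a,None,fx=f,fy=f,interpolation=cv2.INTER_CUBIC)
cv2.imwrite('pics/w15c.png',R(cv2.imread('pics/w15.png')[0:220,160:400],2.7))
E
```

```text
22.4667 [ 543.2 -140.7  187.4] [-179.99   -0.     96.98] [0.1  0.44 0.72] -0.3822287066144966
```

View pics/w15.png

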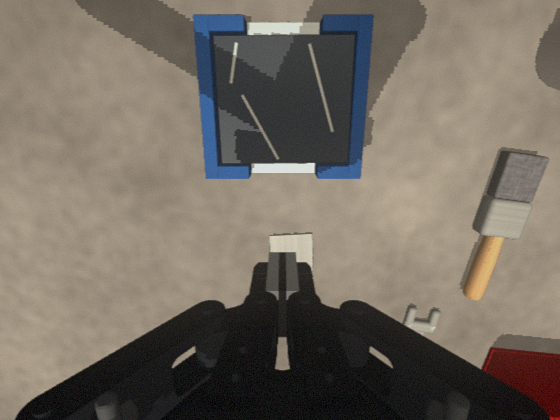

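View pics/w15c.png

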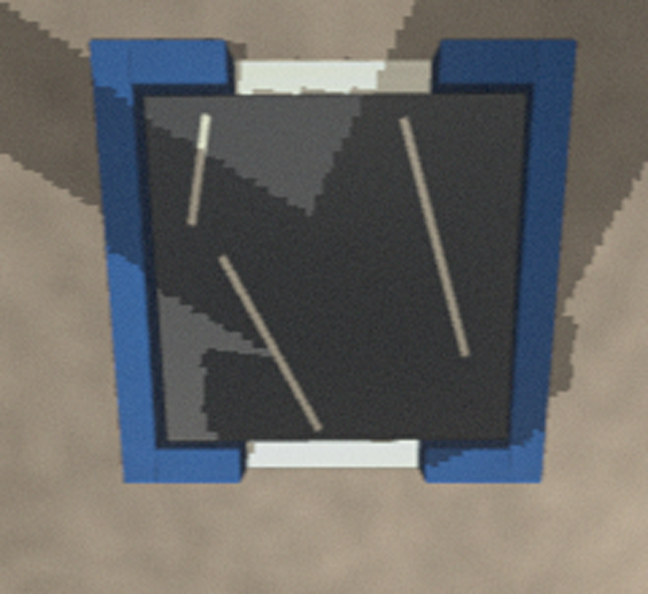

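```bash
python3 - <<'E'
from h import *
s=load('w15'); f=lambda l:sc((160,0),2.7,l)
print(onz(s,(284.1,98.9),40))
z=40;p,e=fit([(-50,-55,z),(-50,55,z),(50,-55,z),(50,55,z)],[(s,f([(3,143,97),(2,525,94),(0,510,440),(1,163,440)]))],[533,-60,97]);print('slab',p,np.abs(e).max())
p,e=fit([(-66,-71,30),(-66,71,30),(66,-71,30),(66,71,30)],[(s,f([(3,91,40),(2,576,40),(0,541,482),(1,125,482)]))],[533,-60,97]);print('jig',p,np.abs(e).max())
p,e=fit([(-54,-59,30),(-54,59,30),(54,-59,30),(54,59,30)],[(s,f([(3,134,86),(2,531,86),(0,512,447),(1,156,449)]))],[533,-60,97]);print('pocket',p,np.abs(e).max())
E
```

```text
[534.82418272 -57.31469101  40.        ]
slab [535.31724933 -60.7802999   97.40348246] 1.6935730117500327
jig [534.75625058 -60.81319632  96.99814616] 1.1526116150467942
pocket [534.77121594 -60.70423193  97.18015924] 1.1231491461708174
```

>>> drive_tool([
  [[-1,12,-8],0],
  [[-3,30,-20],0],
  [[-5,50,-40],0],
  [[-7,68,-62],0],
  [[-8.4,78,-84],0],
  [[-8.4,79.6,-102],0],
  [[-8.4,79.6,-112],0],
  [[-8.4,79.6,-115],0],
])

```text
time: 23.13
tool_pos: [532.9, -59.7, 69.8]
tcp_rot: [-179.8, -0.1, 97.1]
ft_force: [-0.5, 0.7, 0.4]
finger_gap: -0.5
```

>>> drive_tool([
  [[0,0,-1.5],0],
  [[0,0,-3],0],
  [[0,0,-4.5],0],
  [[0,0,-6],0],
  [[0,0,-7.5],0],
  [[0,0,-9],0],
  [[0,0,-10.5],0],
  [[0,0,-12],0],
])

```text
time: 23.8
tool_pos: [535.0, -60.9, 60.6]
tcp_rot: [180.0, 0.0, 97.0]
ft_force: [-1.0, 0.2, 4.0]
finger_gap: -0.2
```

>>> drive_tool([
  [[0,0,-0.7],0],
  [[0,0,-1.4],0],
  [[0,0,-2.1],0],
  [[0,0,-2.8],0],
  [[0,0,-3.5],0],
  [[0,0,-4.2],0],
  [[0,0,-4.6],0],
  [[0,0,-5],0],
])

```text
time: 24.47
tool_pos: [534.9, -60.8, 55.5]
tcp_rot: [180.0, 0.0, 97.0]
ft_force: [-0.6, -0.5, 3.2]
finger_gap: 0.0
```

```bash
python3 - <<'E'
from h import *
q=r.sense(); print(q['time'],q['tool_pos'].round(1),q['tcp_rot'].round(2),q['ft_force'].round(2),q['finger_gap'])
E
```

```text
24.4667 [534.9 -60.8  55.5] [1.7998e+02 1.0000e-02 9.7000e+01] [-0.56 -0.52  3.15] 0.03429239942041536
```

>>> drive_tool([
  [[0,0,-0.6],0],
  [[0,0,-1.2],0],
  [[0,0,-1.8],0],
  [[0,0,-2.4],0],
  [[0,0,-3],0],
  [[0,0,-3.4],0],
  [[0,0,-3.7],0],
  [[0,0,-4],0],
])

```text
time: 25.13
tool_pos: [535.0, -60.8, 52.0]
tcp_rot: [180.0, 0.0, 97.0]
ft_force: [-3.4, -1.0, 11.1]
finger_gap: -0.2
```

>>> drive_tool([
  [[0,0,-0.3],0],
  [[0,0,-0.6],0],
  [[0,0,-0.9],0],
  [[0,0,-1.2],0],
  [[0,0,-1.5],0],
  [[0,0,-1.5],0],
  [[0,0,-1.5],0],
  [[0,0,-1.5],0],
])

```text
time: 25.8
tool_pos: [535.1, -60.9, 51.9]
tcp_rot: [180.0, 0.0, 97.0]
ft_force: [-9.3, 0.2, 21.3]
finger_gap: 0.2
```

```bash
python3 - <<'E'
from h import *
q=r.sense(); print(q['time'],q['tool_pos'].round(1),q['tcp_rot'].round(2),q['ft_force'].round(2),q['wrist_torque'].round(3))
E
```

```text
25.8 [535.1 -60.9  51.9] [1.7999e+02 2.0000e-02 9.7010e+01] [-9.34  0.21 21.32] [-0.024  1.643  0.013]
```

>>> drive_tool([
  [[0,0,1],0],
  [[0,0,2.5],0],
  [[0,0,6],0],
  [[0,0,14],0],
  [[0,-5,30],0],
  [[3,-20,55],0],
  [[5,-45,80],0],
  [[7,-65,105],0],
])

```text
time: 26.47
tool_pos: [541.5, -126.3, 156.1]
tcp_rot: [-180.0, -0.0, 97.1]
ft_force: [0.8, 0.1, 0.3]
finger_gap: 0.4
```

>>> drive_tool([
  [[1,-8,15],0],
  [[2,-15,28],0],
  [[2,-15,32],0],
  [[2,-15,32],0],
  [[2,-15,32],0],
  [[2,-15,32],0],
  [[2,-15,32],0],
  [[2,-15,32],0],
])

```text
time: 27.13
tool_pos: [543.2, -140.0, 185.7]
tcp_rot: [-179.9, -0.1, 97.0]
ft_force: [-0.3, -0.5, 0.0]
finger_gap: -0.0
```

```bash
python3 - <<'E'
from h import *
snap('wrist','w16');snap('scene','s16');q=r.sense(); print(q['time'],q['tool_pos'].round(1),q['tcp_rot'].round(2),q['ft_force'].round(2),q['finger_gap'])
R=lambda a,f:cv2.resize(a,None,fx=f,fy=f,interpolation=cv2.INTER_CUBIC)
cv2.imwrite('pics/w16c.png',R(cv2.imread('pics/w16.png')[0:220,160:400],2.7))
E
```

```text
27.2333 [ 543.5 -140.3  186.3] [-1.7994e+02 -3.0000e-02  9.7030e+01] [0.42 0.08 0.66] 0.1898519144503801
```

View pics/w16c.png

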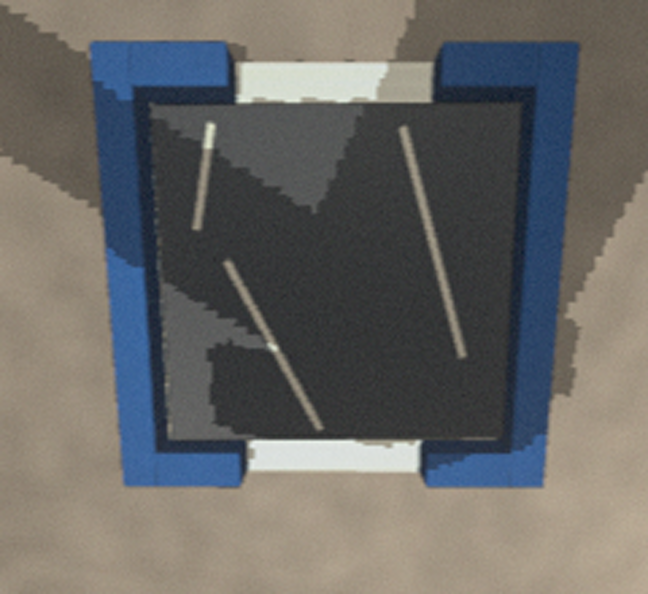

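View pics/s16.png

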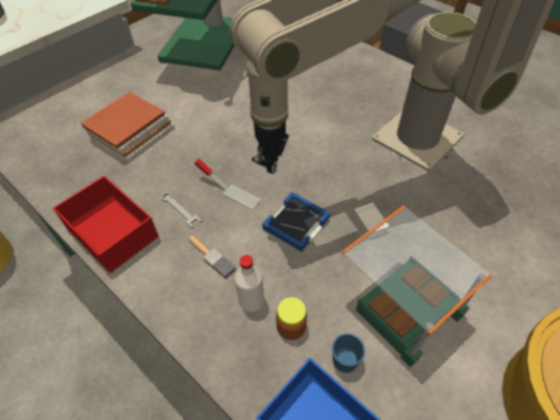

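```bash
python3 - <<'E'
from h import *
s=load('w16'); f=lambda l:sc((160,0),2.7,l)
p,e=fit([(-50,-55,30),(-50,55,30),(50,-55,30),(50,55,30)],[(s,f([(3,150,103),(2,521,102),(0,504,439),(1,168,439)]))],[533,-60,97],True);print('slab,dz from 30',p,np.abs(e).max())
print(r.sense()['ft_force'].round(2)); print(r.hand_in())
E
```

```text
slab,dz from 30 [535.10917164 -60.25492902  97.19555435  -1.30355948] 1.0259495289735128
[0.42 0.08 0.66]
the job is handed in; nothing more can be done
None
```

The slab is in the jig pocket with the ledges home, and I handed the job in at about 27 s on the robot's clock. The spatula carried it the whole way without a drop, and the gripper never held it.

- **Approach:** The moves allow only shifts and a turn about the vertical, so I could not lean the gripper back. I gripped the rear of the handle upright and stopped just short of the guard. The forces showed no contact with it. By my estimate the blade tip was then about 20 mm past the slab's centre.
- **Placing:** I lowered the slab onto the raised ledges and drew the blade out through the end gap. The spatula is now on its blade on the bench, roughly 60 mm from the jig.
- **Pressing:** I pressed the middle of the slab with closed fingers. The ledges moved at about 4 N and hit a hard stop at 21 N, with the fingertips 30 mm above the bench, level with the wall tops.

**Last checks:**
- The wrist picture shows the slab inside the pocket with a gap on every side.
- A fit to that picture puts the slab within about 1 mm and 0.2° of the pocket. Its top reads 1.3 mm below the wall tops, which is within the error of that view.
- In the last scene picture, by eye, the other things on the bench look unmoved. The offcut was in shadow and hard to see.
- The arm was clear, with no contact force.

**Disagreement:** Before pressing, the top and scene cameras disagreed by about 5–8 mm in absolute position. I relied on slab-to-jig differences within each camera and on the closer wrist view.

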